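# Charge a bench column with ceramic balls and lock its plunger

### The job

Take the funnel from the wire rack and seat it in the mouth of the column, add the ceramic balls waiting in the spot plate to the ones already in the weighing scoop on the balance, and, once the whole charge is in the scoop there, pour it through the funnel into the column. Put the empty scoop back on the balance pan and stand the funnel back, stem down, in the wide bay of the rack; slide the plunger down the column until it rests on the balls, and only then lock it by turning the blue knurled ring clockwise (seen from above) to its stop, where its white mark meets the red mark. Leave the amber bottle and the small glass jar where they are.

Things in the scene. Friction and masses are not known exactly. Their poses are not given: they have to be found in the camera images.
- ball0_center (a point): centre of a pinkish-brown ceramic ball, 18 mm in diameter, 11 g. It starts in the weighing scoop.
- ball1_center (a point): centre of a pinkish-brown ceramic ball, 18 mm in diameter, 11 g. It starts in the weighing scoop.
- ball2_center (a point): centre of a pinkish-brown ceramic ball, 18 mm in diameter, 11 g. It starts in the weighing scoop.
- ball3_center (a point): centre of a pinkish-brown ceramic ball, 18 mm in diameter, 11 g. It may start in one of the six shallow wells of the spot plate (or be absent); its centre then lies about 7 mm above the plate's top face.
- ball4_center (a point): centre of a pinkish-brown ceramic ball, 18 mm in diameter, 11 g. It may start in one of the six shallow wells of the spot plate (or be absent); its centre then lies about 7 mm above the plate's top face.
- ball5_center (a point): centre of a pinkish-brown ceramic ball, 18 mm in diameter, 11 g. It may start in one of the six shallow wells of the spot plate (or be absent); its centre then lies about 7 mm above the plate's top face.
- ball6_center (a point): centre of a pinkish-brown ceramic ball, 18 mm in diameter, 11 g. It may start in one of the six shallow wells of the spot plate (or be absent); its centre then lies about 7 mm above the plate's top face.
- ball7_center (a point): centre of a pinkish-brown ceramic ball, 18 mm in diameter, 11 g. It may start in one of the six shallow wells of the spot plate (or be absent); its centre then lies about 7 mm above the plate's top face.
- plate_top (a point): centre of the top face of the fixed white porcelain spot plate (106 x 156 x 14 mm, top face 14 mm above the bench); six flat-bottomed wells 24 mm wide and 2 mm deep at x = +-25, y = -50, 0 and 50 mm in its frame
- scoop_grip (a point): middle of the black handle of the open-fronted steel weighing scoop. The handle is a bar along the scoop's x axis, 66 mm long (30 mm of it behind this point, 36 mm ahead, up to the trough's back wall), 16 mm wide (y), 14 mm high (z); this point is 27 mm above the scoop's underside. Scoop 130 g, about 180 mm long overall; +x of its frame points from the handle to the open pouring lip, z up
- scoop_in (a point): middle of the scoop's trough: 12 mm above its underside, 84 mm ahead (+x) of scoop_grip. Trough about 110 mm long, 65 mm wide inside, floor 2.5 mm thick, side and back walls 30 mm high (24 mm near the lip), front open; same axes as scoop_grip. The pouring lip is 64 mm ahead (+x) of this point, 6 mm below it, 56 mm wide. The balls roll out when the lip is tipped 30 degrees or more downwards
- pan (a point): centre of the top face of the balance's fixed steel pan (145 x 155 mm, 52 mm above the bench). The balance is a white housing 225 x 175 mm, fixed; its pan is rigid
- column_mouth (a point): centre of the open mouth of the column: a clear upright tube, bore 50 mm, outside 58 mm, mouth 110 mm above the bench, on an aluminium base 124 mm across, fixed to the bench. z up along the tube
- column_floor (a point): centre of the tube's inner floor, 96 mm below the mouth. The poured balls make a bed some 25 to 50 mm deep
- lock_ring (a joint): angle (rad) of the blue knurled lock ring round the column's mouth: 67 mm outside, 24 mm high, its top 1.5 mm below the mouth. 0 is open (white mark over the green mark), grows clockwise seen from above, 1.4 is the stop (white mark over the red mark). It turns against about 0.2 N m of friction and stays where it is left; it does not move up or down. Its axis is the column's; nothing solid stands out beside or below it but the tube, down to the base
- funnel_grip (a point): middle of the teal plastic funnel's side grip, a block 18 mm wide (across), 14 mm high, sticking out radially: its outer end is 21 mm farther out than this point, the funnel's rim 22 mm nearer in. The funnel (90 g) starts standing in the wide bay of the wire rack. +x of its frame points from the funnel's axis out along the grip, z up
- funnel: centre of the lower end of the funnel's stem, on its axis; 80 mm inwards (-x) of funnel_grip and 62 mm below it. Stem 44 mm outside, 39 mm bore, 32 mm long; above it the cone opens to 116 mm at the rim, 66 mm above this point. Seated in the column this point is about 32 mm below the mouth, seated in the rack bay about 39 mm below the top of the wires
- rack_bay (a point): centre of the wide square bay (57 mm clear each way) in the top wires of the fixed steel wire rack, level with the top of the wires, 75 mm above the bench. The rack is 190 x 84 mm; +x of its frame points away from the bay along the rack, towards the small capped tubes, whose caps reach 82 mm
- plunger_knob (a point): middle of the black knob on top of the plunger: 24 mm in diameter, 24 mm high (12 mm of it above this point). The plunger (140 g) starts standing upright on its head
- plunger: centre of the plunger's flat underside, 72 mm below plunger_knob on its axis, z up. White head 46 mm in diameter and 32 mm high with a 3 mm chamfer at the foot, then a 14 mm steel rod up to the knob; 84 mm high in all. On the bed of balls, the knob's top then stands some 15 to 40 mm above the column's mouth
- scoop: the weighing scoop as a body (origin: underside, 88 mm ahead of scoop_grip)
- reagent_mid (a point): middle of an amber reagent bottle, 54 mm in diameter, 105 mm high; leave it alone
- jar_mid (a point): middle of a small closed glass jar with a white lid, 50 mm in diameter, 62 mm high; leave it alone

How it is judged:
By the outcome, as a careful person would: the job done as asked, in the order asked, and still so for the second after the job is handed in, with the robot touching nothing.
Of ball3, ball4, ball5, ball6, ball7 only 3 to 5 are there at a start; the rules pass over those that are not, and their reading is None.
At some moment in a run one of plunger may be knocked a few centimetres aside while the robot is not near it.
It also fails if it takes over 210 s, if anything falls off the work surface, if the arm or the gripper's body presses on something with over 40 N, if the wrist force passes 120 N, or if a joint passes its speed limit or range.

### The arm

A 6-joint arm with a two-finger parallel gripper is mounted at the origin on the work surface. World frame = base frame: x ahead of the robot, y to its left, z up, the work surface at z = 0. Lengths are in mm, angles in rad, forces in N, time in s.
With the tool pointing down it reaches from about 375 to 975 mm from the base axis. Payload 3.8 kg.
Tool frame: the origin (TCP) lies at the very end of the fingers, on their centre line; the grasp point (between the pads) lies r.grip_depth behind it (r.grip_depth is the distance from the TCP to the grasp point, in mm); x points along the fingers, y is the direction in which the jaws open and shut, and the axes are right-handed (so a half turn about x gives the same grasp; the last joint's range is limited). The gripper opens to 88 mm and grips with 3 to 60 N. Pads are 18 mm wide; open, the fingers measure 123 mm over their backs; the gripper's body (75 mm by 187 mm) begins 45 mm behind the grasp point.
Start: joints at [-1.276, 0.264, 1.604, -0, 1.274, -0.037], TCP at [219.873, -638.18, 238.706] pointing down, gripper open.
Joint ranges: [-2.63, 2.63], [-0.94, 2.18], [0.31, 2.57], [-1.31, 4.45], [0, 2.66], [-2.55, 2.55]. Speed limits (rad/s): [2.57, 2.57, 3.14, 3.14, 3.14, 3.14].

### API

Orientations are given as a unit quaternion [x, y, z, w].
In Python, from workcell import r, eyes, job_done gives the robot as it stands. The module is installed in compiled form; this text tells all that it offers.
- The arm moves only by the tool drive_tool, never from a script. Its argument "targets" is a list of rows, each a list of 5 numbers: the shift along the tool's x, y, z in cm, then the turn about the tool's x in degrees, then the closure, from 0 (fully open) to 1 (shut). A call has 1 to 8 rows; each row shifts and turns the commanded pose from where the row before left it, along the tool's axes as they then stand; what a row does not reach is not made up. A row lasts 1/10 s, in which the tool goes at most 50 mm and 8.59 degrees, less where a joint would pass 70% of its speed; a pose out of reach is approached as far as the arm can. A call is refused whole if a number of a shift passes 5 or a number of a turn 8.59, either way. A call with a gripper value outside its range is refused whole. The fingers move at their own pace and stop on an object; "squeeze" is the grip in N (left out, the last holds). Time passes only in rows, so rows that do not move let the fingers close. It gives the time, the measured TCP pose, the force and the opening at its end, in the units of the state.
- r.observe(): the state, without advancing time (a new reading comes with each control period).
- eyes.capture(name): name is "side" or "top" or "wrist"; returns (picture, depth): 400x640x3 uint8, red, green, blue; 400x640 float32, mm along the optical axis (not along the pixel's ray), 0 where there is no reading.
- eyes.camera_model(name): a dict with "fx", "fy", "cx", "cy" (pixels), "R" (3x3) and "t" (3): a world point X has camera coordinates R X + t. Camera axes: x right, y down, z forward; pixel columns grow to the right and rows downward; lengths in mm; the calibration is good to about 2 mm. A picture is of the moment at which its call begins: read the wrist's pose just before it. camera_model takes no time and is no camera call; for the wrist camera it gives the pose at the moment of the call.
- job_done(): hands the job in, once; it reports no verdict.
The state is a dict: "t": time; "joint_positions": joint angles; "joint_vel": joint speeds; "joint_torque": joint torques, N m; "ee_pos": TCP position; "tool_rot": TCP orientation; "force": force on the tool from outside, world axes, zero at the start; "moment": the same for the moment, N m; "finger_gap": finger opening in mm.
Only numpy, scipy, OpenCV 4.12 (cv2) and the standard library are available. Lean on these libraries where they do the work, as an engineer would, in place of code of your own. Each camera call takes 0.05 s, during which the arm holds its last target.

## Working session

There is one attempt and no reset: what is moved stays moved. The work goes in short steps, Python scripts to look and compute and a tool call to move; the robot and the scene stay as the last step left them, time stands still between calls to the robot, and variables do not carry over. Pictures are saved under pics/ and viewed, and the job is handed in when it is done.

Besides the shell and the picture viewer there is one more tool, called after "Call:" by a JSON object that holds its "fn" and its "kwargs". drive_tool: Moves the arm, as the interface text tells. Its arguments: {"type":"object","properties":{"targets":{"type":"array"},"squeeze":{"type":"number"}},"required":["targets"]}

```bash
mkdir -p pics; ls
cat > h.py <<'E'
import numpy as np, cv2
from workcell import r, eyes, job_done
def cap(n,tag):
    m=eyes.camera_model(n); p,d=eyes.capture(n)
    cv2.imwrite(f'pics/{tag}.png',p[:,:,::-1]); np.savez(f'{tag}.npz',p=p,d=d,**{k:np.array(v) for k,v in m.items()})
    return p,d,m
def load(tag):
    z=np.load(f'{tag}.npz'); return z['p'],z['d'],{k:z[k] for k in('fx','fy','cx','cy','R','t')}
def cloud(d,m):
    v,u=np.mgrid[0:d.shape[0],0:d.shape[1]]
    c=np.stack([(u-m['cx'])/m['fx']*d,(v-m['cy'])/m['fy']*d,d],-1)
    return (c-np.array(m['t']))@np.array(m['R'])   # R^T (c-t)
def proj(X,m):
    c=np.array(m['R'])@np.array(X)+np.array(m['t']); return m['fx']*c[0]/c[2]+m['cx'],m['fy']*c[1]/c[2]+m['cy']
E
python3 - <<'E'
from h import *
print(r.observe(), r.grip_depth)
for n in('side','top','wrist'):
    p,d,m=cap(n,n+'0'); print(n,m['fx'],-np.array(m['R']).T@np.array(m['t']),np.array(m['R'])[2])
E
```

```text
pics
{'t': 0.0, 'joint_positions': array([-1.27587621e+00,  2.64745822e-01,  1.60532513e+00, -2.03176610e-05,
        1.27368743e+00, -3.68969920e-02]), 'joint_vel': array([-7.62245869e-04, -8.04093250e-04, -2.59074849e-05,  7.67632445e-05,
       -4.01416780e-05, -1.16092178e-03]), 'joint_torque': array([ 1.67662500e-03, -5.02105379e+01, -3.56874740e+01,  7.28364615e-02,
        2.93158705e-02, -1.72904652e-04]), 'ee_pos': array([ 219.6836252 , -637.52595528,  237.41932428]), 'tool_rot': array([-0.69729122, -0.11753808,  0.69750186, -0.11602117]), 'force': array([-0.53439826, -0.33560157, -0.35683805]), 'moment': array([-0.01444263, -0.04267558, -0.00017757]), 'finger_gap': 88.05131820236402} 18.700000000000003
side 448.6236849307656 [-80.86004399 732.42713419 884.27751436] [ 0.5397744  -0.55726923 -0.63094739]
top 381.02640566021506 [539.24470886  23.59939083 926.64913273] [ 0.04882515  0.00610084 -0.99878871]
wrist 288.9941802691412 [ 297.41358313 -611.62598116  383.1111446 ] [-0.29915088 -0.10052626 -0.94889579]
```

View pics/top0.png

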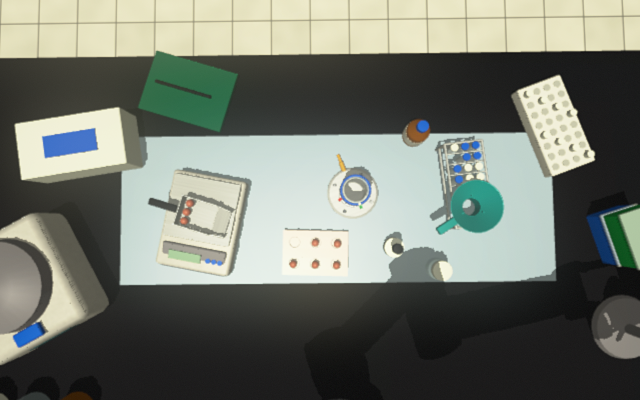

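View pics/side0.png

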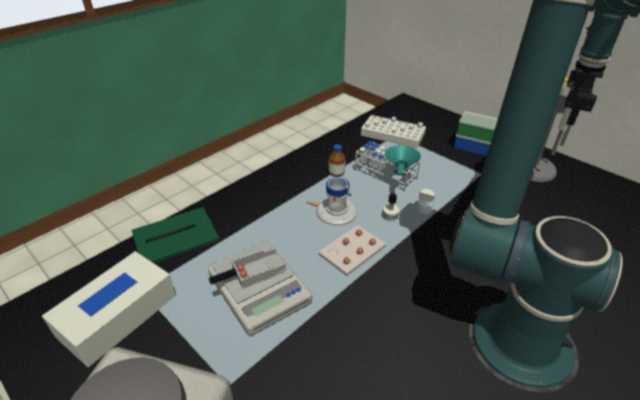

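View pics/wrist0.png

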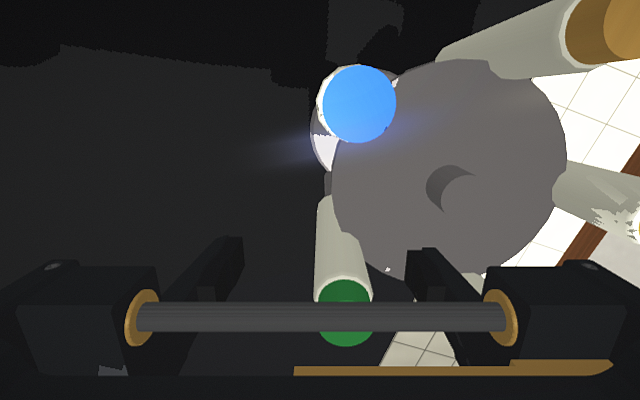

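Run:
```python
from h import *
p,d,m=load('top0')
P=cloud(d,m)
c=p[125:290,120:320]; cv2.imwrite('pics/a1.png',cv2.resize(c[:,:,::-1],None,fx=4,fy=4,interpolation=cv2.INTER_CUBIC)[:600])
c=p[110:290,320:520]; cv2.imwrite('pics/a2.png',cv2.resize(c[:,:,::-1],None,fx=3.3,fy=3.3,interpolation=cv2.INTER_CUBIC))
print(P[200,280],P[150,300])
for n,(u,v) in dict(plate=(315,252),w0=(294,242),b=(316,242),bottle=(422,127),col=(355,188),knob=(397,247),jar=(441,270),fun=(477,207),fgrip=(446,227),handle=(160,203),pan=(210,205),led=(180,258)).items(): print(n,P[v,u].round(1))
```

```text
[588.63950797 136.59204008   2.62170865] [710.437515    86.95664109   2.94253863]
plate [463.   52.4  14.2]
w0 [487.2 102.3  13.6]
b [487.6  49.4  29.3]
bottle [ 738.6 -186.   105.2]
col [614.6 -44.9  16.8]
knob [ 477.7 -130.5   82.2]
jar [ 423.8 -231.8   62.4]
fun [ 564.8 -322.1   48.9]
fgrip [ 521.  -232.5  104.6]
handle [580.6 392.7  85.2]
pan [576.2 290.9  55.2]
led [455.  363.3  44. ]
```

View pics/a1.png

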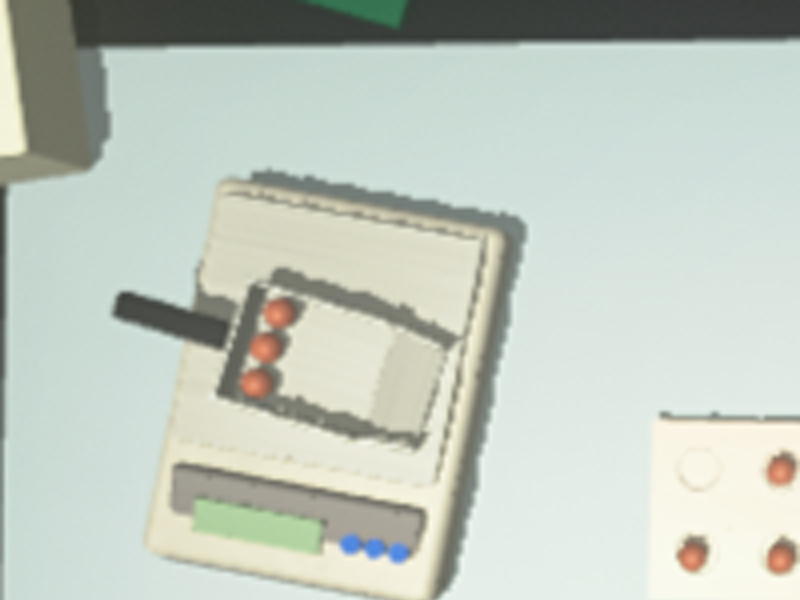

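View pics/a2.png

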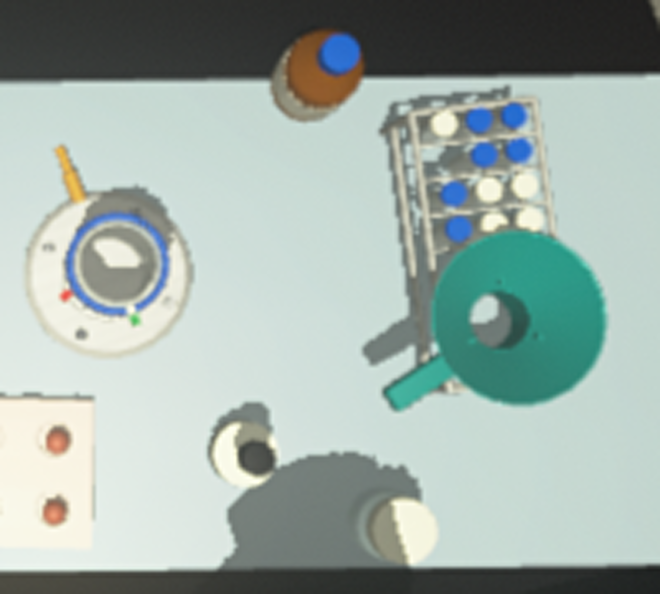

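```bash
cat >> h.py <<'E'
def circ(xy):
    A=np.c_[2*xy,np.ones(len(xy))]; s=np.linalg.lstsq(A,(xy**2).sum(1),rcond=None)[0]
    return s[:2],np.sqrt(s[2]+s[0]**2+s[1]**2)
def hsv(p): return cv2.cvtColor(p,cv2.COLOR_RGB2HSV).astype(int)
E
python3 - <<'E'
from h import *
p,d,m=load('top0'); P=cloud(d,m); H=hsv(p)
v,u=np.mgrid[0:400,0:640]; box=lambda a,b,c,e:(u>=a)&(u<b)&(v>=c)&(v<e)
teal=(abs(H[...,0]-85)<10)&(H[...,1]>120)&box(420,520,170,250)
Q=P[teal]; print('teal z',np.percentile(Q[:,2],[1,50,99]))
rim=Q[Q[:,2]>92]; 
# rim + grip: height>97
# ring outline
cnt=max(cv2.findContours(teal.astype(np.uint8),0,1)[0],key=cv2.contourArea)[:,0]
def at(uv,z):
    uv=np.atleast_2d(uv).astype(float); R=np.array(m['R']);C=-R.T@np.array(m['t'])
    ray=np.c_[(uv[:,0]-m['cx'])/m['fx'],(uv[:,1]-m['cy'])/m['fy'],np.ones(len(uv))]@R
    return (C+ray*((z-C[2])/ray[:,2])[:,None])[:,:2]
xy=at(cnt,102+1.5); c=xy.mean(0); keep=np.ones(len(xy),bool)
for i in range(10):
    c,rad=circ(xy[keep]); keep=abs(np.linalg.norm(xy-c,axis=1)-rad)<(8 if i<4 else 3)
print('funnel c',c,rad)
g=Q[(np.linalg.norm(Q[:,:2]-c,axis=1)>62)]; print('grip',g.mean(0),g[:,2].min(),g[:,2].max(),len(g), (g[:,:2].mean(0)-c), np.linalg.norm(g[:,:2]-c,axis=1).max())
dv=g[:,:2].mean(0)-c;print('ang',np.degrees(np.arctan2(dv[1],dv[0])),'grip pt',c+80*dv/np.linalg.norm(dv))
# column
b=(abs(H[...,0]-110)<12)&(H[...,1]>120)&box(325,385,165,215); Q=P[b]; Q=Q[Q[:,2]>90]; print('ring',circ(Q[:,:2]),Q[:,2].mean(),len(Q))
sel=box(325,385,165,215)&(P[...,2]>104); Q=P[sel];print('top',circ(Q[:,:2]),Q[:,2].min(),Q[:,2].max(),Q[:,:2].min(0),Q[:,:2].max(0))
# knob
sel=box(380,415,230,265)&(P[...,2]>76); Q=P[sel];print('knob',Q.mean(0),Q[:,:2].min(0),Q[:,:2].max(0),len(Q))
# balls
red=((H[...,0]<12)|(H[...,0]>172))&(H[...,1]>90)&(H[...,2]>60)
n,lab,st,ce=cv2.connectedComponentsWithStats(red.astype(np.uint8))
for i in range(1,n):
    if st[i,4]>15 and ce[i][0]<360: print('ball',ce[i].round(1),st[i,4],P[lab==i].mean(0).round(1),P[lab==i][:,2].max().round(1))
# plate
sel=box(270,360,220,285)&(P[...,2]>11)&(P[...,2]<17)&(H[...,1]<60)&(H[...,2]>150);cc=cv2.minAreaRect(P[sel][:,:2].astype(np.float32));print('plate',cc)
# scoop handle
dark=(H[...,2]<70)&box(140,185,190,220)&(P[...,2]>70);Q=P[dark];print('handle',cv2.minAreaRect(Q[:,:2].astype(np.float32)),Q[:,2].mean())
sel=box(160,250,165,255)&(P[...,2]>49)&(P[...,2]<59);print('pan',cv2.minAreaRect(P[sel][:,:2].astype(np.float32)),P[sel][:,2].mean())
sel=box(175,240,185,250)&(P[...,2]>72)&(P[...,2]<100)&~red;print('walls',cv2.minAreaRect(P[sel][:,:2].astype(np.float32)),P[sel][:,2].mean())
# rack
sel=box(430,520,130,225)&(P[...,2]>70)&(P[...,2]<79)&~teal;print('rack',cv2.minAreaRect(P[sel][:,:2].astype(np.float32)))
E
```

```text
teal z [ 54.95446171  89.14689148 104.88996676]
funnel c [ 566.23287243 -299.96469881] 55.152619460147406
grip [ 523.52575253 -218.50468757  145.4605419 ] 99.28360521245656 926.6491327278003 136 [-42.70711989  81.46001124] 324.68766695781517
ang 117.66671841442135 grip pt [ 529.08665916 -229.11161956]
ring (array([603.99517744, -38.51287991]), np.float64(31.240401925808698)) 108.0530325564692 113
top (array([595.16635419, -31.03487551]), np.float64(33.3550385423462)) 104.1345145426583 926.6491327278003 [539.24470886 -72.83589871] [637.4785446   23.59939083]
knob [ 475.0661457  -129.26089238  101.10147177] [ 462.36494738 -143.5806221 ] [539.24470886  23.59939083] 96
ball [189.3 202.9] 39 [580.8 333.   70.4] 74.3
ball [186.  211.7] 40 [561.1 340.2  70.6] 75.2
ball [183.6 220.5] 38 [541.3 345.7  69.9] 74.2
ball [314.6 242.4] 33 [486.5  52.8  27.5] 31.1
ball [336.8 243.4] 35 [485.4   1.3  53.3] 926.6
ball [292.6 263.8] 32 [437.1 104.7  28.2] 31.3
ball [314.6 264.2] 35 [435.6  53.3  27.3] 31.2
ball [335.9 265. ] 36 [433.4   3.3  27.5] 31.9
plate ((461.04595947265625, 52.108055114746094), (156.0930938720703, 106.06915283203125), 88.12330627441406)
handle ((589.7105102539062, 413.600830078125), (0.4114506244659424, 0.0), 121.79681396484375) 86.00548594930467
pan ((549.3750610351562, 314.67303466796875), (155.42120361328125, 179.55441284179688), 78.88827514648438) 52.92042918714486
walls ((550.375732421875, 305.7353515625), (120.3713150024414, 70.35997772216797), 72.47760772705078) 79.61484416432653
rack ((634.7642822265625, -294.5862731933594), (159.43145751953125, 90.29289245605469), 6.470926761627197)
```

Run:
```python
from h import *
p,d,m=load('top0'); P=cloud(d,m); P[d<=0]=-999; H=hsv(p)
v,u=np.mgrid[0:400,0:640]; box=lambda a,b,c,e:(u>=a)&(u<b)&(v>=c)&(v<e)
teal=(abs(H[...,0]-85)<10)&(H[...,1]>120)&box(420,520,170,250)
Q=P[teal&(P[...,2]>98.5)]
xy=Q[:,:2]; c0=np.array([566,-300.]); 
rr=np.linalg.norm(xy-c0,axis=1); R=xy[rr<61]
for i in range(8):
    c,rad=circ(R); k=abs(np.linalg.norm(xy-c,axis=1)-rad)<4; R=xy[k]
print('rim',c,rad,Q[k][:,2].mean(),k.sum())
g=Q[np.linalg.norm(xy-c,axis=1)>64]; print('grip',g.mean(0),len(g),np.linalg.norm(g[:,:2]-c,axis=1).max(),cv2.minAreaRect(g[:,:2].astype(np.float32)))
dv=g[:,:2].mean(0)-c;print('ang',np.degrees(np.arctan2(dv[1],dv[0])),'grip pt',c+80*dv/np.linalg.norm(dv))
sel=box(325,385,165,215)&(P[...,2]>104); Q=P[sel];print('top',circ(Q[:,:2]),Q[:,2].mean(),Q[:,:2].min(0),Q[:,:2].max(0),(Q[:,:2].min(0)+Q[:,:2].max(0))/2,cv2.minEnclosingCircle(Q[:,:2].astype(np.float32)))
sel=box(325,385,165,215)&(P[...,2]>12)&(P[...,2]<22);print('base',cv2.minEnclosingCircle(P[sel][:,:2].astype(np.float32)))
sel=box(380,415,230,265)&(P[...,2]>78); Q=P[sel];print('knob',Q.mean(0),cv2.minEnclosingCircle(Q[:,:2].astype(np.float32)),len(Q))
sel=box(380,415,230,265)&(P[...,2]>28)&(P[...,2]<40); Q=P[sel];print('head',cv2.minEnclosingCircle(Q[:,:2].astype(np.float32)),len(Q))
sel=box(405,470,250,290)&(P[...,2]>55)&(P[...,2]<70); Q=P[sel];print('jar',cv2.minEnclosingCircle(Q[:,:2].astype(np.float32)),len(Q))
dark=(H[...,2]<90)&box(140,185,190,220)&(P[...,2]>78)&(P[...,2]<95);Q=P[dark];print('handle',len(Q),cv2.minAreaRect(Q[:,:2].astype(np.float32)),Q[:,2].mean())
cc=cv2.fitLine(Q[:,:2].astype(np.float32),cv2.DIST_L2,0,.01,.01).ravel();print(cc)
print(r.observe()['joint_positions'])
```

```text
rim [ 565.8829543  -300.86760431] 54.82267760857929 100.17117410246807 194
grip [ 522.2805034  -231.01189769  103.10474954] 124 100.17929216020363 ((522.5068359375, -231.27157592773438), (15.204084396362305, 36.27117156982422), 32.061153411865234)
ang 121.97153594076936 grip pt [ 523.52312264 -233.00270424]
top (array([603.23661713, -39.15059711]), np.float64(29.53521714279483)) 108.29476371203168 [570.28869331 -72.83589871] [637.4785446   -5.70963017] [603.88361895 -39.27276444] ((603.4024047851562, -39.21859359741211), 34.30888366699219)
base ((611.60009765625, -37.884185791015625), 64.64264678955078)
knob [ 473.70064436 -132.51323883   83.53662792] ((473.5762939453125, -132.92088317871094), 11.522223472595215) 94
head ((473.59564208984375, -133.29898071289062), 22.944561004638672) 194
jar ((422.1560363769531, -235.11404418945312), 22.557262420654297) 323
handle 165 ((577.70166015625, 387.39483642578125), (62.269493103027344, 13.023796081542969), 73.49786376953125) 85.86820871416042
[2.8576571e-01 9.5829952e-01 5.7756897e+02 3.8675726e+02]
[-1.27590963e+00  2.64579193e-01  1.60505571e+00  5.29347192e-07
  1.27372335e+00 -3.69174962e-02]
```

```bash
cat >> h.py <<'E'
def wrap(a): return (a+180)%360-180
def st():
    from scipy.spatial.transform import Rotation as Ro
    s=r.observe(); M=Ro.from_quat(s['tool_rot']).as_matrix(); a=np.degrees(np.arctan2(M[1,1],M[0,1]))
    return s,M,a
def go(x,y,z,a=None):
    s,M,a0=st(); e=s['ee_pos']; dd=np.array([x,y,z])-e
    turn=0 if a is None else -wrap(a-a0)
    if a is not None: # modulo half turn: choose by j6
        j=np.degrees(s['joint_positions'][5])
        print('j6',round(j,1))
    def loc(a): 
        y=np.array([np.cos(np.radians(a)),np.sin(np.radians(a)),0]); X=np.array([0,0,-1.]); return np.array([X@dd,y@dd,np.cross(X,y)@dd])/10
    print('t',s['t'],'pos',e.round(1),'a',round(a0,1),'F',s['force'].round(1),'gap',round(s['finger_gap'],1),'j6',np.degrees(s['joint_positions'][5]).round(0))
    print(' delta cm in present axes',loc(a0).round(2),' turn',round(turn,1),' in turned axes',loc(a0-turn).round(2),'len',np.linalg.norm(dd)/10)
E
python3 - <<'E'
from h import *
go(523.5,-233,150,32)
E
```

```text
j6 -2.1
t 0.15 pos [ 219.7 -637.7  237.7] a -71.0 F [ 0.1 -0.6 -0.1] gap 88.4 j6 -2.0
 delta cm in present axes [  8.77 -28.36 -41.9 ]  turn -103.0  in turned axes [  8.77  47.21 -18.22] len 51.35389435082794
```

```bash
cat >> h.py <<'E'
def plan(x,y,z,a=None,n=None,base=None,dec=1):
    """rows from present (or base) pose to target, straight in world, turning evenly"""
    s,M,a0=st(); e=s['ee_pos'].copy()
    if base is not None: e=np.array(base[:3],float); a0=base[3]
    print('t',round(s['t'],2),'pos',s['ee_pos'].round(1),'a',round(a0,1),'F',s['force'].round(1),'Mo',s['moment'].round(2),'gap',round(s['finger_gap'],1),'j6',np.degrees(s['joint_positions'][5]).round(0),'j1',np.degrees(s['joint_positions'][0]).round(0))
    tgt=np.array([x,y,z],float); D=0 if a is None else a-a0
    N=n or int(np.ceil(max(np.linalg.norm(tgt-e)/48,abs(D)/8.5,1)))
    cur=e; ca=a0
    for i in range(N):
        dd=(tgt-cur)/(N-i); t=np.radians(ca); yv=np.array([np.cos(t),np.sin(t),0]);X=np.array([0,0,-1.]);zv=np.cross(X,yv)
        l=np.array([X@dd,yv@dd,zv@dd])/10; l=l.round(dec); tr=round(-(a0+D-ca)/(N-i),1)
        print('  [%g,%g,%g,%g]'%(*l,tr)); cur=cur+10*(l[0]*X+l[1]*yv+l[2]*zv); ca-=tr
    print('  end',cur.round(1),round(ca,1))
E
python3 - <<'E'
from h import *
plan(523.5,-233,130,32,n=13)
E
```

```text
t 0.15 pos [ 219.7 -637.7  237.7] a -71.0 F [ 0.1 -0.6 -0.1] Mo [-0.02 -0.02  0.02] gap 88.4 j6 -2.0 j1 -73.0
  [0.8,-2.2,-3.2,-7.9]
  [0.8,-1.7,-3.5,-7.9]
  [0.8,-1.2,-3.7,-7.9]
  [0.8,-0.7,-3.8,-7.9]
  [0.8,-0.2,-3.9,-7.9]
  [0.8,0.4,-3.9,-7.9]
  [0.9,0.9,-3.8,-7.9]
  [0.8,1.4,-3.6,-7.9]
  [0.9,1.9,-3.4,-8]
  [0.8,2.3,-3.1,-7.9]
  [0.9,2.8,-2.8,-8]
  [0.8,3.1,-2.3,-7.9]
  [0.9,3.4,-1.9,-8]
  end [ 523.5 -233.1  129.7] 32.0
```

Call:
{"fn": "drive_tool", "kwargs": {"targets": [[0.8,-2.2,-3.2,-7.9,0.5],[0.8,-1.7,-3.5,-7.9,0.5],[0.8,-1.2,-3.7,-7.9,0.5],[0.8,-0.7,-3.8,-7.9,0.5],[0.8,-0.2,-3.9,-7.9,0.5],[0.8,0.4,-3.9,-7.9,0.5],[0.9,0.9,-3.8,-7.9,0.5],[0.8,1.4,-3.6,-7.9,0.5]], "squeeze": 25}}

```text
t: 0.95
ee_pos: [407.4, -387.8, 173.1]
tool_rot: [0.532, 0.467, -0.532, 0.466]
force: [0.8, -0.1, -0.5]
finger_gap: 44.0
```

Call:
{"fn": "drive_tool", "kwargs": {"targets": [[0.9,1.9,-3.4,-8,0.5],[0.8,2.3,-3.1,-7.9,0.5],[0.9,2.8,-2.8,-8,0.5],[0.8,3.1,-2.3,-7.9,0.5],[0.9,3.4,-1.9,-8,0.5],[0,0,0,0,0.5]]}}

```text
t: 1.55
ee_pos: [524.7, -229.7, 129.1]
tool_rot: [0.341, 0.62, -0.34, 0.619]
force: [0.5, 0.1, -0.2]
finger_gap: 44.1
```

Run:
```python
from h import *
plan(523.5,-233,81,32,dec=2)
cap('wrist','w1')
```

```text
t 1.55 pos [ 524.7 -229.7  129.1] a 32.4 F [ 0.5  0.1 -0.2] Mo [-0.05 -0.15  0.  ] gap 44.1 j6 -59.0 j1 -26.0
  [2.4,-0.14,0.11,0.2]
  [2.41,-0.14,0.1,0.2]
  end [ 523.5 -233.    81. ] 32.0
```

View pics/w1.png

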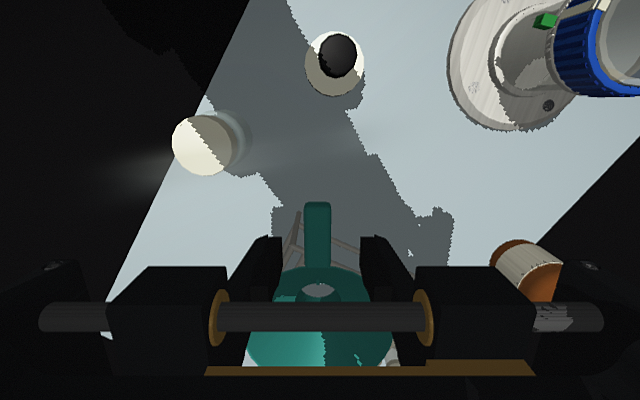

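Call:
{"fn": "drive_tool", "kwargs": {"targets": [[2.4,-0.14,0.1,0.2,0.5],[2.4,0,0,0,0.5],[0,0,0,0,0.5],[0,0,0,0,0.5]]}}

```text
t: 2.0
ee_pos: [522.1, -236.0, 82.7]
tool_rot: [0.344, 0.618, -0.345, 0.617]
force: [0.5, -0.5, -0.3]
finger_gap: 44.4
```

Run:
```python
from h import *
plan(523.5,-233,81,32,dec=2)
cap('wrist','w2')
```

```text
t 2.0 pos [ 522.1 -236.    82.7] a 31.7 F [ 0.5 -0.5 -0.3] Mo [ 0.03 -0.11  0.02] gap 44.4 j6 -58.0 j1 -27.0
  [0.17,0.28,-0.18,-0.3]
  end [ 523.5 -233.    81. ] 32.0
```

View pics/w2.png

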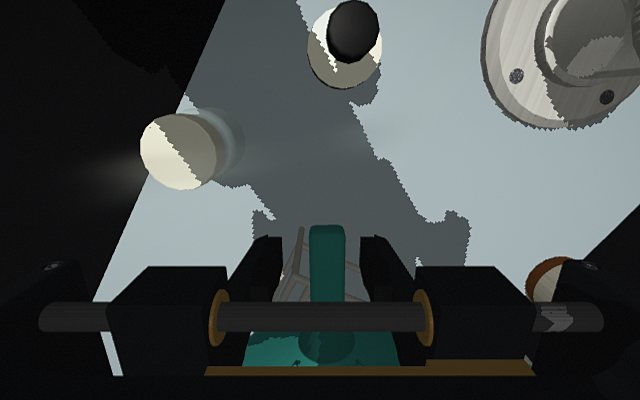

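Call:
{"fn": "drive_tool", "kwargs": {"targets": [[0.1,0.2,-0.2,0,0.5],[0,0,0,0,0.9],[0,0,0,0,0.9],[0,0,0,0,0.9],[0,0,0,0,0.9]], "squeeze": 30}}

```text
t: 2.55
ee_pos: [523.9, -232.5, 82.0]
tool_rot: [0.344, 0.618, -0.344, 0.618]
force: [0.5, 1.0, -1.1]
finger_gap: 17.5
```

Run:
```python
from h import *
plan(523.5,-233,150,32,dec=2)
```

```text
t 2.55 pos [ 523.9 -232.5   82. ] a 31.8 F [ 0.5  1.  -1.1] Mo [-0.   -0.18  0.05] gap 17.5 j6 -58.0 j1 -26.0
  [-3.4,-0.03,0.01,-0.1]
  [-3.4,-0.03,0.01,-0.1]
  end [ 523.5 -233.   150. ] 32.0
```

Call:
{"fn": "drive_tool", "kwargs": {"targets": [[-1,0,0,0,0.9],[-2.5,0,0,0,0.9],[-3,0,0,0,0.9],[-2.5,0,0,0,0.9],[-1,0,0,0,0.9],[0,0,0,0,0.9],[0,0,0,0,0.9]]}}

```text
t: 3.25
ee_pos: [523.0, -232.1, 180.8]
tool_rot: [0.344, 0.618, -0.344, 0.617]
force: [-0.2, -0.9, -0.9]
finger_gap: 17.7
```

Run:
```python
from h import *
cap('wrist','w3');cap('top','t3');cap('side','s3')
p,d,m=load('top0' and 't3'); P=cloud(d,m); P[d<=0]=-999; H=hsv(p)
teal=(abs(H[...,0]-85)<10)&(H[...,1]>120)
for lo in (160,165,167):
  Q=P[teal&(P[...,2]>lo)]
  xy=Q[:,:2]; print(len(Q),Q[:,2].max())
  if len(Q)>20: print(circ(xy))
plan(523.5,-39,180,90,n=8)
cv2.imwrite('pics/t3c.png',cv2.resize(p[110:290,320:520,::-1],None,fx=3.3,fy=3.3))
```

```text
1356 629.3985211690275
(array([ 515.55151948, -198.97703326]), np.float64(133.80919030065752))
1337 629.3985211690275
(array([ 515.55564114, -199.03867283]), np.float64(133.841442647335))
1317 629.3985211690275
(array([ 515.60719631, -199.04731024]), np.float64(133.899041203083))
t 3.4 pos [ 522.5 -231.9  179.7] a 31.8 F [ 0.6  0.2 -1.2] Mo [ 0.05 -0.12 -0.07] gap 17.4 j6 -58.0 j1 -26.0
  [-0,1.3,-2,-7.3]
  [-0,1.5,-1.9,-7.3]
  [-0,1.8,-1.7,-7.3]
  [-0,1.9,-1.4,-7.3]
  [-0,2.1,-1.2,-7.2]
  [-0,2.3,-0.9,-7.3]
  [-0,2.3,-0.6,-7.2]
  [-0,2.4,-0.2,-7.3]
  end [523.6 -38.8 179.7] 90.0
```

View pics/t3c.png

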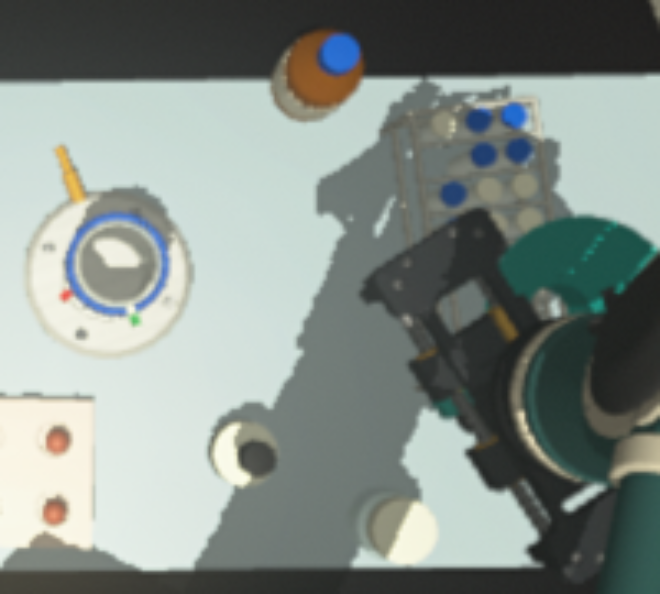

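View pics/s3.png

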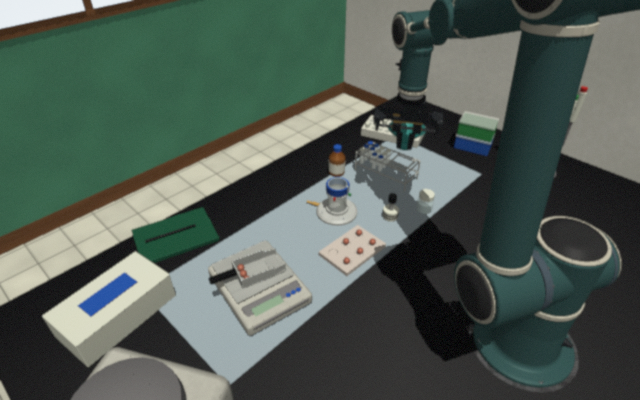

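Call:
{"fn": "drive_tool", "kwargs": {"targets": [[0,1.3,-2,-7.3,0.9],[0,1.5,-1.9,-7.3,0.9],[0,1.8,-1.7,-7.3,0.9],[0,1.9,-1.4,-7.3,0.9],[0,2.1,-1.2,-7.2,0.9],[0,2.3,-0.9,-7.3,0.9],[0,2.3,-0.6,-7.2,0.9],[0,2.4,-0.2,-7.3,0.9]]}}

```text
t: 4.2
ee_pos: [523.7, -38.3, 180.2]
tool_rot: [-0.002, 0.708, 0.002, 0.706]
force: [-0.9, -0.5, -0.7]
finger_gap: 17.9
```

Call:
{"fn": "drive_tool", "kwargs": {"targets": [[0,0,0,0,0.9],[0,0,0,0,0.9],[0,0,0,0,0.9]]}}

```text
t: 4.5
ee_pos: [524.4, -40.0, 181.1]
tool_rot: [0.0, 0.707, -0.001, 0.707]
force: [0.2, 0.2, -0.7]
finger_gap: 17.8
```

Run:
```python
from h import *
cap('wrist','w4');p,d,m=cap('top','t4');cap('side','s4')
plan(523.1,-39.2,170,90,n=2,dec=2)
cv2.imwrite('pics/t4c.png',cv2.resize(p[110:290,250:450,::-1],None,fx=3.3,fy=3.3))
p,d,m=load('s4')
cv2.imwrite('pics/s4c.png',cv2.resize(p[130:250,260:420,::-1],None,fx=4,fy=4))
```

```text
t 4.65 pos [524.7 -40.2 181.5] a 89.9 F [ 0.  -0.1 -0.3] Mo [ 0.07 -0.05 -0.07] gap 17.6 j6 -97.0 j1 -7.0
  [0.58,0.05,-0.08,-0]
  [0.57,0.05,-0.08,-0.1]
  end [523.1 -39.2 170. ] 90.0
```

View pics/t4c.png

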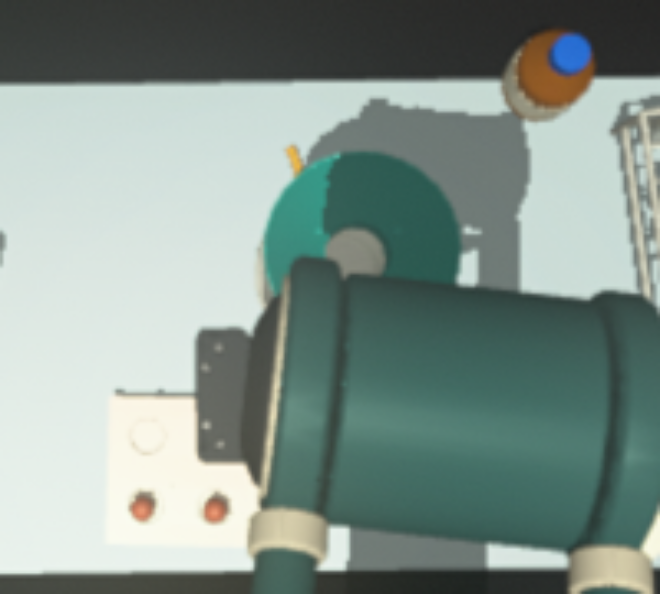

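View pics/s4c.png

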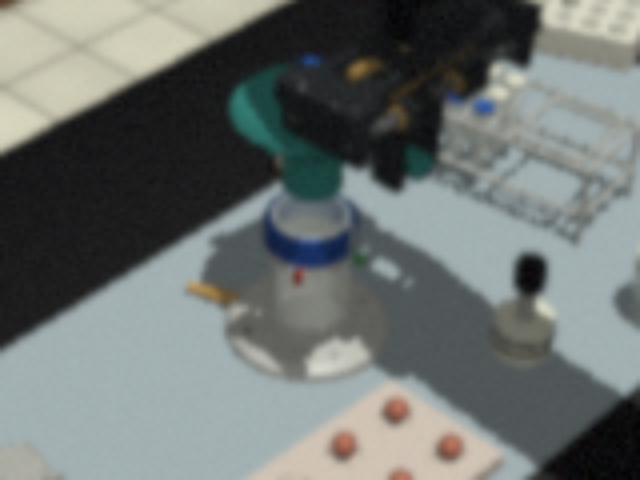

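View pics/w4.png

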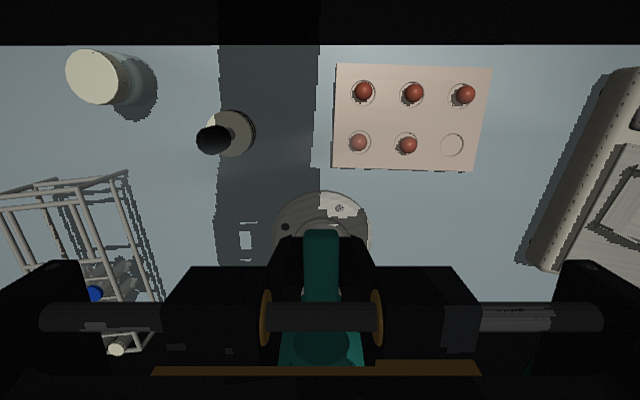

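Run:
```python
from h import *
p,d,m=load('t4'); P=cloud(d,m); P[d<=0]=-999; H=hsv(p)
v,u=np.mgrid[0:400,0:640]
teal=(abs(H[...,0]-85)<12)&(H[...,1]>110)&(P[...,2]>140)&(P[...,2]<230)&(u>325)&(u<395)&(v<200)
Q=P[teal]; print(len(Q),np.percentile(Q[:,2],[5,50,99]))
# outer edge: farthest pixels; contour upper half
R=np.array(m['R']);C=-R.T@np.array(m['t'])
cnt=max(cv2.findContours(teal.astype(np.uint8),0,1)[0],key=cv2.contourArea)[:,0]
cnt=cnt[cnt[:,1]<180]
T=Q[Q[:,0]>0]
ce=P[cnt[:,1],cnt[:,0]]; print(ce[:,2].min(),ce[:,2].max())
for i in range(0,len(ce),6): print(cnt[i],ce[i].round(1))
xy=ce[:,:2];k=np.ones(len(xy),bool)
for i in range(6):
    c,rad=circ(xy[k]);k=abs(np.linalg.norm(xy-c,axis=1)-rad)<3
print(c,rad,k.sum())
```

```text
1510 [169.20702297 187.19569649 199.8032738 ]
163.6179819420113 200.93117263397738
[358 156] [661.  -37.8 199.8]
[352 157] [659.6 -26.5 197.3]
[346 159] [655.5 -14.7 199.7]
[340 164] [646.   -3.1 199.2]
[335 169] [636.3   6.6 200.3]
[332 175] [624.9  12.5 200.1]
[351 179] [620.4 -26.  165.7]
[357 177] [624.2 -38.  166.8]
[363 178] [621.7 -49.7 169.5]
[386 175] [624.  -91.2 197.4]
[383 169] [635.4 -85.5 198.7]
[378 163] [647.1 -76.1 199. ]
[372 159] [655.  -64.8 198.6]
[366 157] [658.7 -53.1 200.6]
[360 156] [661.2 -41.8 198.1]
[605.39282561 -39.3348765 ] 55.267881594617826 71
```

Call:
{"fn": "drive_tool", "kwargs": {"targets": [[1,0.08,-0.17,0,0.9],[1.2,0,0,0,0.9],[1,0,0,0,0.9],[0,0,0,0,0.9],[0.5,0,0,0,0.9],[0.5,0,0,0,0.9],[0,0,0,0,0.9],[0,0,0,0,0.9]]}}

```text
t: 5.45
ee_pos: [523.0, -38.5, 139.7]
tool_rot: [-0.0, 0.707, 0.0, 0.707]
force: [-1.1, -0.1, -0.4]
finger_gap: 18.0
```

Run:
```python
from h import *
plan(523.1,-39.2,124.5,90,n=2,dec=2)
```

```text
t 5.45 pos [523.  -38.5 139.7] a 90.0 F [-1.1 -0.1 -0.4] Mo [ 0.11 -0.13 -0.05] gap 18.0 j6 -97.0 j1 -7.0
  [0.76,-0.04,0,0]
  [0.76,-0.03,0.01,0]
  end [523.1 -39.2 124.5] 90.0
```

Inside the mouth with no contact force. Seat it.

Call:
{"fn": "drive_tool", "kwargs": {"targets": [[0.5,-0.05,0,0,0.9],[0.5,0,0,0,0.9],[0.3,0,0,0,0.9],[0.2,0,0,0,0.9],[0.1,0,0,0,0.9],[0,0,0,0,0.9]]}}

```text
t: 6.05
ee_pos: [523.0, -39.1, 123.9]
tool_rot: [-0.0, 0.707, 0.0, 0.707]
force: [-0.5, 0.3, 1.1]
finger_gap: 17.6
```

Run:
```python
from h import *
plan(523.1,-39.2,124.5,90,n=2,dec=2)
```

```text
t 6.05 pos [523.  -39.1 123.9] a 90.0 F [-0.5  0.3  1.1] Mo [0.16 0.04 0.07] gap 17.6 j6 -97.0 j1 -7.0
  [-0.03,-0.01,0.01,0]
  [-0.03,-0,0,0]
  end [523.1 -39.2 124.5] 90.0
```

Call:
{"fn": "drive_tool", "kwargs": {"targets": [[0.1,0,0,0,0.9],[0,0,0,0,0.5],[0,0,0,0,0.5],[0,0,0,0,0.5],[-2,0,0,0,0.5],[-4,0,0,0,0.5],[-2,0,0,0,0.5]]}}

```text
t: 6.75
ee_pos: [524.3, -39.2, 205.5]
tool_rot: [-0.0, 0.706, -0.0, 0.708]
force: [0.7, -0.1, 0.1]
finger_gap: 44.3
```

Run:
```python
from h import *
p,d,m=cap('wrist','w5')
P=cloud(d,m); P[d<=0]=-999; H=hsv(p)
teal=(abs(H[...,0]-85)<12)&(H[...,1]>110)
Q=P[teal]; print(np.percentile(Q[:,2],[1,50,90,99]))
g=Q[(Q[:,0]<545)];print(g.mean(0),np.percentile(g[:,2],[5,95]))
red=((H[...,0]<12)|(H[...,0]>172))&(H[...,1]>70)&(H[...,2]>60)
n,lab,s_,ce=cv2.connectedComponentsWithStats(red.astype(np.uint8))
for i in range(1,n):
    if s_[i,4]>60: print('ball',ce[i].round(1),s_[i,4],P[lab==i].mean(0).round(1),P[lab==i][:,2].max().round(1))
plan(435,104,60,n=4)
```

```text
[ -1.11777413 128.04344848 145.90862746 302.48621945]
[483.33106409 -58.29263631 149.69155469] [ -0.63469207 295.5979156 ]
ball [359.8  90. ] 211 [413.5 -12.8  12.3] 31.3
ball [406.9  91.9] 209 [408.3  31.3   7.1] 31.2
ball [455.   93.6] 211 [430.7  97.2  21.8] 30.6
ball [355.5 137.8] 173 [475.2  -7.   21.1] 30.5
ball [401.4 140.8] 189 [479.2  44.5  21.1] 30.9
t 6.8 pos [526.2 -39.4 208.7] a 90.0 F [1.4 0.3 2.1] Mo [-0.02 -0.18 -0.  ] gap 43.9 j6 -97.0 j1 -7.0
  [3.7,3.6,-2.3,-0]
  [3.7,3.6,-2.3,-0]
  [3.7,3.6,-2.3,-0]
  [3.8,3.5,-2.2,-0]
  end [435.2 103.6  59.7] 90.0
```

View pics/w5.png

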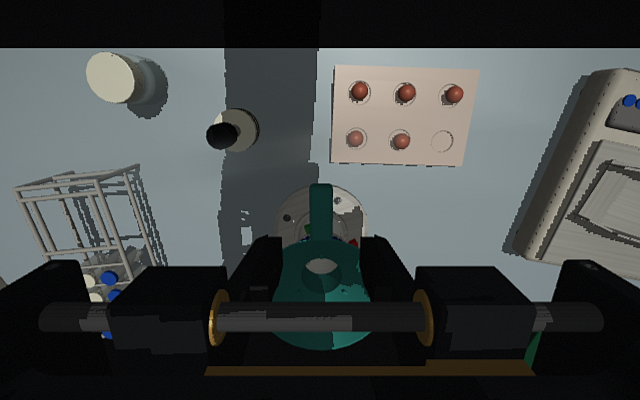

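Run:
```python
from h import *
plan(436.5,103.5,50,73.4,n=5,dec=2)
```

```text
t 6.8 pos [526.2 -39.4 208.7] a 90.0 F [1.4 0.3 2.1] Mo [-0.02 -0.18 -0.  ] gap 43.9 j6 -97.0 j1 -7.0
  [3.17,2.86,-1.79,3.3]
  [3.18,2.75,-1.96,3.3]
  [3.17,2.63,-2.11,3.3]
  [3.18,2.51,-2.26,3.4]
  [3.17,2.37,-2.4,3.3]
  end [436.5 103.5  50. ] 73.4
```

Call:
{"fn": "drive_tool", "kwargs": {"targets": [[3.1,2.9,-1.8,3.3,0.55],[3.1,2.75,-1.9,3.3,0.55],[3.1,2.6,-2,3.3,0.55],[3.2,2.5,-2.2,3.4,0.55],[3,2.4,-2.2,3.3,0.55],[0,0,0,0,0.55],[0,0,0,0,0.55],[0,0,0,0,0.55]], "squeeze": 12}}

```text
t: 7.6
ee_pos: [439.1, 103.2, 48.7]
tool_rot: [0.102, 0.699, -0.102, 0.701]
force: [0.3, 1.7, -0.2]
finger_gap: 39.9
```

Run:
```python
from h import *
p,d,m=cap('wrist','w6')
plan(436.5,103.8,16,73.4,n=2,dec=2)
P=cloud(d,m); P[d<=0]=np.nan; H=hsv(p)
red=((H[...,0]<12)|(H[...,0]>172))&(H[...,1]>70)&(H[...,2]>60)
n,lab,s_,ce=cv2.connectedComponentsWithStats(red.astype(np.uint8))
for i in range(1,n):
    if s_[i,4]>60: Q=P[lab==i];Q=Q[Q[:,2]<33]; print('ball',ce[i].round(1),s_[i,4],np.nanmean(Q,0).round(1),np.nanmedian(Q,0).round(1))
```

```text
t 7.65 pos [439.5 103.1  49.1] a 73.4 F [ 0.6 -0.2  0.2] Mo [ 0.03 -0.17 -0.03] gap 39.6 j6 -63.0 j1 10.0
  [1.65,-0.01,-0.16,-0]
  [1.66,-0.01,-0.15,-0]
  end [436.5 103.8  16. ] 73.4
ball [322.  228.5] 576 [435.7 104.5  26. ] [435.2 104.6  26.7]
ball [245.  244.9] 457 [432.5  53.1  25.9] [432.1  53.3  26.7]
ball [178.  258.4] 391 [430.    5.8  24.2] [429.7   6.5  24.5]
```

View pics/w6.png

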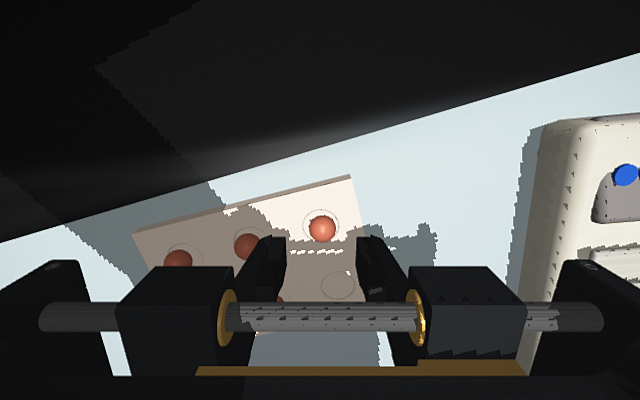

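Call:
{"fn": "drive_tool", "kwargs": {"targets": [[1.6,0,-0.15,0,0.55],[1.7,0,-0.1,0,0.55],[0,0,0,0,0.6],[0,0,0,0,0.95],[0,0,0,0,0.95],[0,0,0,0,0.95]]}}

```text
t: 8.25
ee_pos: [435.7, 104.0, 15.5]
tool_rot: [0.102, 0.699, -0.102, 0.7]
force: [0.4, 0.0, 1.1]
finger_gap: 16.7
```

Run:
```python
from h import *
# trough along 85 from grip
g=np.array([578.5,389.9]);u=np.array([-.286,-.958]);w=np.array([.958,-.286])
for a in (48,68,85,95):
    print(a,[(g+a*u+l*w).round(1).tolist() for l in(-20,0,20)])
plan(554.2,308.5,110,73.4,n=6,dec=2)
```

```text
48 [[545.6, 349.6], [564.8, 343.9], [583.9, 338.2]]
68 [[539.9, 330.5], [559.1, 324.8], [578.2, 319.0]]
85 [[535.0, 314.2], [554.2, 308.5], [573.4, 302.7]]
95 [[532.2, 304.6], [551.3, 298.9], [570.5, 293.2]]
t 8.25 pos [435.7 104.   15.5] a 73.4 F [0.4 0.  1.1] Mo [-0.02 -0.2  -0.  ] gap 16.7 j6 -63.0 j1 10.0
  [-1.58,3.83,0.92,-0]
  [-1.57,3.83,0.92,-0]
  [-1.58,3.83,0.92,-0]
  [-1.57,3.83,0.92,-0]
  [-1.58,3.83,0.91,-0]
  [-1.57,3.83,0.92,-0]
  end [554.2 308.5 110. ] 73.4
```

Call:
{"fn": "drive_tool", "kwargs": {"targets": [[-2,0,0,0,0.95],[-4,0,0,0,0.95],[-3,3,0.7,0,0.95],[0,4.4,1.1,0,0.95],[0,4.4,1.1,0,0.95],[0,4.4,1.1,0,0.95],[0,4,0.9,0,0.95],[0,2.8,0.6,0,0.95]]}}

```text
t: 9.05
ee_pos: [554.7, 311.4, 105.2]
tool_rot: [0.102, 0.699, -0.101, 0.7]
force: [-0.6, -0.4, -0.5]
finger_gap: 16.8
```

Run:
```python
from h import *
p,d,m=cap('wrist','w7')
plan(554.2,308.5,76,73.4,n=2,dec=2)
```

```text
t 9.1 pos [556.6 314.6 105.6] a 73.5 F [2.1 2.7 0.2] Mo [ 0.17 -0.29 -0.03] gap 16.8 j6 -46.0 j1 27.0
  [1.48,-0.33,-0.03,0.1]
  [1.48,-0.32,-0.03,0]
  end [554.2 308.5  76. ] 73.4
```

View pics/w7.png

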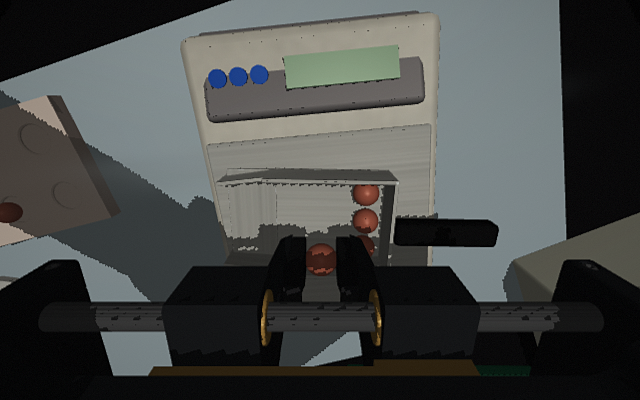

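Call:
{"fn": "drive_tool", "kwargs": {"targets": [[1.5,-0.4,0,0,0.95],[1.3,-0.2,0,0,0.95],[0,0,0,0,0.95],[0,0,0,0,0.7],[0,0,0,0,0.7],[-3,0,0,0,0.7]]}}

```text
t: 9.7
ee_pos: [548.6, 301.0, 103.0]
tool_rot: [0.101, 0.702, -0.104, 0.697]
force: [0.5, -0.4, -0.4]
finger_gap: 26.7
```

Run:
```python
from h import *
p,d,m=cap('wrist','w8')
plan(435.6,53.1,60,73.4,n=7,dec=2)
```

```text
t 9.75 pos [553.3 303.4 111.3] a 73.4 F [ 0.7 -0.   3.2] Mo [ 0.04 -0.17 -0.08] gap 26.4 j6 -47.0 j1 26.0
  [0.73,-3.91,-0.59,-0]
  [0.73,-3.91,-0.59,-0]
  [0.73,-3.91,-0.59,-0]
  [0.73,-3.91,-0.59,-0]
  [0.74,-3.9,-0.58,-0]
  [0.73,-3.91,-0.59,-0]
  [0.74,-3.9,-0.58,-0]
  end [435.6  53.1  60. ] 73.4
```

View pics/w8.png

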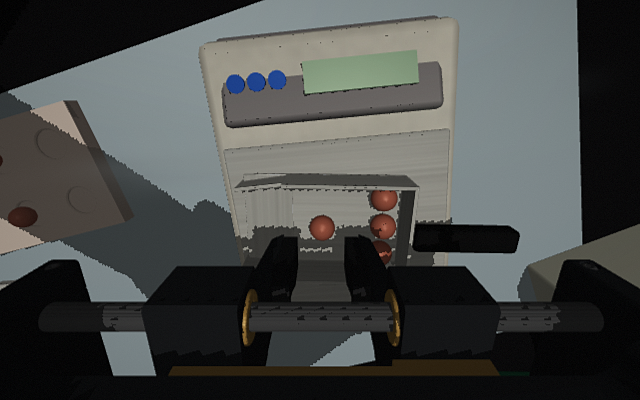

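Call:
{"fn": "drive_tool", "kwargs": {"targets": [[0,-3,-0.5,0,0.6],[0,-4.8,-0.7,0,0.55],[0,-4.8,-0.7,0,0.55],[1.2,-4.7,-0.7,0,0.55],[2,-4.4,-0.7,0,0.55],[2,-3.8,-0.5,0,0.55],[0,-1.8,-0.3,0,0.55],[0,0,0,0,0.55]]}}

```text
t: 10.55
ee_pos: [433.1, 51.4, 54.5]
tool_rot: [0.103, 0.7, -0.103, 0.699]
force: [0.9, 0.1, 0.7]
finger_gap: 39.8
```

Call:
{"fn": "drive_tool", "kwargs": {"targets": [[0,0,0,0,0.55],[0,0,0,0,0.55]]}}

```text
t: 10.75
ee_pos: [436.3, 53.9, 55.9]
tool_rot: [0.102, 0.699, -0.102, 0.701]
force: [0.9, 0.6, -0.6]
finger_gap: 39.4
```

Run:
```python
from h import *
plan(436,53.1,16,73.4,n=2,dec=2)
```

```text
t 10.75 pos [436.3  53.9  55.9] a 73.4 F [ 0.9  0.6 -0.6] Mo [ 0.   -0.11 -0.01] gap 39.4 j6 -70.0 j1 4.0
  [2,-0.04,-0.01,0]
  [1.99,-0.05,-0,0]
  end [436.  53.  16.] 73.4
```

Call:
{"fn": "drive_tool", "kwargs": {"targets": [[2,-0.05,0,0,0.55],[2,-0.05,0,0,0.55],[0,0,0,0,0.6],[0,0,0,0,0.95],[0,0,0,0,0.95],[0,0,0,0,0.95],[-2,0,0,0,0.95],[-4,0,0,0,0.95]]}}

```text
t: 11.55
ee_pos: [430.7, 52.1, 72.5]
tool_rot: [0.101, 0.702, -0.103, 0.697]
force: [-0.0, -0.5, -1.2]
finger_gap: 16.8
```

Run:
```python
from h import *
plan(545,311,106,73.4,n=6,dec=2,base=(436,53,76,73.4))
```

```text
t 11.55 pos [430.7  52.1  72.5] a 73.4 F [-0.  -0.5 -1.2] Mo [-0.   -0.23  0.  ] gap 16.8 j6 -70.0 j1 4.0
  [-0.5,4.64,0.51,-0]
  [-0.5,4.64,0.51,-0]
  [-0.5,4.64,0.51,-0]
  [-0.5,4.64,0.51,-0]
  [-0.5,4.64,0.52,-0]
  [-0.5,4.64,0.51,-0]
  end [545. 311. 106.] 73.4
```

Call:
{"fn": "drive_tool", "kwargs": {"targets": [[-3,4,0.4,0,0.95],[0,4.8,0.4,0,0.95],[0,4.8,0.4,0,0.95],[0,4.8,0.3,0,0.95],[0,4.6,0.3,0,0.95],[0,3.6,0.3,0,0.95],[0,2.1,0.1,0,0.95],[0,0,0,0,0.95]]}}

```text
t: 12.35
ee_pos: [537.9, 323.7, 104.8]
tool_rot: [0.102, 0.7, -0.101, 0.7]
force: [-0.5, 0.2, 0.4]
finger_gap: 16.7
```

Call:
{"fn": "drive_tool", "kwargs": {"targets": [[0,0,0,0,0.95],[0,0,0,0,0.95]]}}

```text
t: 12.55
ee_pos: [536.4, 319.7, 104.2]
tool_rot: [0.102, 0.7, -0.103, 0.699]
force: [1.2, 0.4, -0.1]
finger_gap: 16.3
```

Run:
```python
from h import *
plan(539.6,322.2,77,73.4,n=2,dec=2)
```

```text
t 12.55 pos [536.4 319.7 104.2] a 73.4 F [ 1.2  0.4 -0.1] Mo [ 0.02 -0.17  0.04] gap 16.3 j6 -45.0 j1 29.0
  [1.36,0.17,0.12,-0]
  [1.36,0.16,0.11,-0]
  end [539.6 322.2  77. ] 73.4
```

Call:
{"fn": "drive_tool", "kwargs": {"targets": [[1.3,0.2,0.1,0,0.95],[1.3,0,0.1,0,0.95],[0,0,0,0,0.95],[0,0,0,0,0.7],[0,0,0,0,0.7],[-3,0,0,0,0.7],[0,0,0,0,0.7],[0,0,0,0,0.7]]}}

```text
t: 13.35
ee_pos: [540.8, 322.8, 110.0]
tool_rot: [0.103, 0.699, -0.101, 0.701]
force: [0.6, 0.3, 0.5]
finger_gap: 26.6
```

Run:
```python
from h import *
p,d,m=cap('wrist','w9')
plan(433.5,3,50,73.4,n=7,dec=2)
```

```text
t 13.4 pos [539.9 322.4 108.9] a 73.4 F [-0.8 -0.9 -0.2] Mo [-0.01 -0.16 -0.03] gap 26.4 j6 -45.0 j1 29.0
  [0.84,-4.81,-0.15,0]
  [0.84,-4.81,-0.16,0]
  [0.84,-4.81,-0.15,0]
  [0.84,-4.8,-0.16,0]
  [0.84,-4.81,-0.15,0]
  [0.84,-4.8,-0.16,0]
  [0.85,-4.81,-0.15,0]
  end [433.5   3.   50. ] 73.4
```

View pics/w9.png

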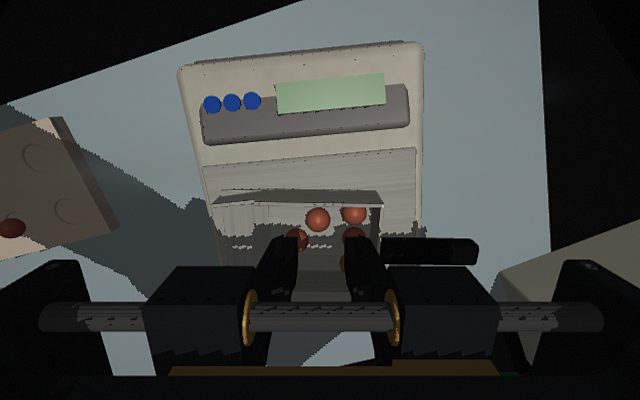

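Call:
{"fn": "drive_tool", "kwargs": {"targets": [[0,-4.4,-0.1,0,0.6],[0,-4.9,-0.2,0,0.55],[0,-4.9,-0.2,0,0.55],[0,-4.9,-0.1,0,0.55],[2,-4.5,-0.1,0,0.55],[2,-4.5,-0.1,0,0.55],[2,-3.5,-0.2,0,0.55],[0,-2,-0.1,0,0.55]]}}

```text
t: 14.2
ee_pos: [428.2, 1.6, 44.9]
tool_rot: [0.102, 0.702, -0.103, 0.697]
force: [-0.3, -0.1, 0.1]
finger_gap: 39.7
```

Call:
{"fn": "drive_tool", "kwargs": {"targets": [[0,0,0,0,0.55],[0,0,0,0,0.55],[0,0,0,0,0.55],[0,0,0,0,0.55]]}}

```text
t: 14.6
ee_pos: [434.0, 4.2, 49.0]
tool_rot: [0.102, 0.699, -0.101, 0.7]
force: [-0.4, 0.4, 0.5]
finger_gap: 39.7
```

Run:
```python
from h import *
plan(434,3,16,73.4,n=2,dec=2)
```

```text
t 14.6 pos [434.    4.2  49. ] a 73.5 F [-0.4  0.4  0.5] Mo [ 0.02 -0.13  0.05] gap 39.7 j6 -76.0 j1 -3.0
  [1.65,-0.06,0.02,0]
  [1.65,-0.06,0.01,0.1]
  end [434.   3.  16.] 73.4
```

Call:
{"fn": "drive_tool", "kwargs": {"targets": [[1.65,-0.06,0,0,0.55],[1.65,-0.06,0,0,0.55],[0,0,0,0,0.6],[0,0,0,0,0.95],[0,0,0,0,0.95],[0,0,0,0,0.95],[-2,0,0,0,0.95],[-4,0,0,0,0.95]]}}

```text
t: 15.4
ee_pos: [429.6, 2.4, 73.6]
tool_rot: [0.102, 0.702, -0.102, 0.697]
force: [-0.0, 0.1, -1.1]
finger_gap: 17.1
```

Call:
{"fn": "drive_tool", "kwargs": {"targets": [[-3,3.4,0.5,0,0.95],[0,4.9,0.7,0,0.95],[0,4.9,0.7,0,0.95],[0,4.9,0.7,0,0.95],[0,4.9,0.7,0,0.95],[0,4.6,0.7,0,0.95],[0,3.6,0.4,0,0.95],[0,2.4,0.2,0,0.95]]}}

```text
t: 16.2
ee_pos: [573.7, 314.0, 105.8]
tool_rot: [0.102, 0.7, -0.101, 0.7]
force: [0.7, -0.2, -0.2]
finger_gap: 17.0
```

Call:
{"fn": "drive_tool", "kwargs": {"targets": [[0,0,0,0,0.95],[0,0,0,0,0.95],[0,0,0,0,0.95],[0,0,0,0,0.95]]}}

```text
t: 16.6
ee_pos: [572.4, 309.7, 105.6]
tool_rot: [0.102, 0.7, -0.103, 0.699]
force: [0.5, -0.1, -0.3]
finger_gap: 16.7
```

Run:
```python
from h import *
p,d,m=cap('wrist','w10')
plan(574,312,77,73.4,n=2,dec=2)
```

```text
t 16.65 pos [572.5 309.8 105.7] a 73.3 F [ 0.1  0.3 -0.5] Mo [ 0.01 -0.09  0.06] gap 16.8 j6 -47.0 j1 26.0
  [1.43,0.13,0.04,-0]
  [1.44,0.12,0.04,-0.1]
  end [574. 312.  77.] 73.4
```

View pics/w10.png

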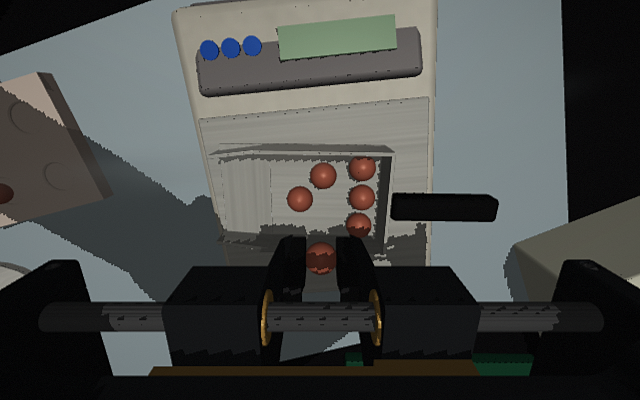

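Call:
{"fn": "drive_tool", "kwargs": {"targets": [[1.4,0.2,-0.2,0,0.95],[1.4,0,0,0,0.95],[0,0,0,0,0.95],[0,0,0,0,0.7],[0,0,0,0,0.7],[-3,0,0,0,0.7],[0,0,0,0,0.7],[0,0,0,0,0.7]]}}

```text
t: 17.45
ee_pos: [572.7, 314.2, 109.1]
tool_rot: [0.103, 0.699, -0.101, 0.701]
force: [0.5, -0.1, -0.1]
finger_gap: 26.3
```

Run:
```python
from h import *
p,d,m=cap('wrist','w11')
plan(486.5,52.5,50,73.4,n=6,dec=2)
```

```text
t 17.5 pos [571.8 313.7 107.9] a 73.4 F [ 0.8 -0.2 -0.8] Mo [ 0.03 -0.12 -0.01] gap 26.4 j6 -47.0 j1 27.0
  [0.97,-4.58,-0.12,0]
  [0.96,-4.58,-0.12,0]
  [0.97,-4.58,-0.12,0]
  [0.96,-4.58,-0.12,0]
  [0.97,-4.58,-0.12,0]
  [0.96,-4.57,-0.12,0]
  end [486.5  52.5  50. ] 73.4
```

View pics/w11.png

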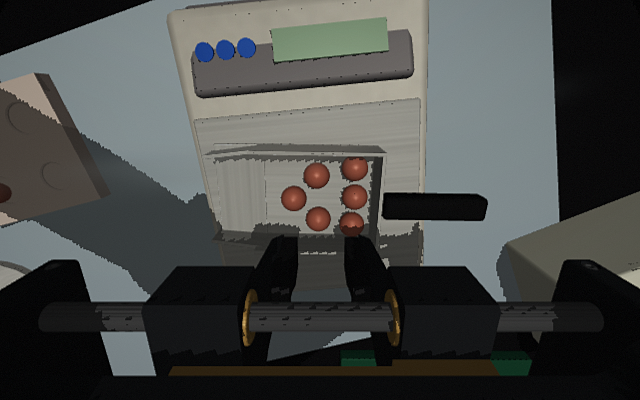

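Six in. Next ball at (486.5, 52.5).

Call:
{"fn": "drive_tool", "kwargs": {"targets": [[0,-3.5,-0.1,0,0.6],[0,-4.9,-0.1,0,0.55],[0,-4.9,-0.1,0,0.55],[1.8,-4.7,-0.1,0,0.55],[2,-4.5,-0.1,0,0.55],[2,-3,-0.1,0,0.55],[0,-2,-0.1,0,0.55],[0,0,0,0,0.55]]}}

```text
t: 18.3
ee_pos: [483.4, 50.3, 47.6]
tool_rot: [0.103, 0.701, -0.103, 0.698]
force: [0.8, 0.5, 0.5]
finger_gap: 39.7
```

Call:
{"fn": "drive_tool", "kwargs": {"targets": [[0,0,0,0,0.55],[0,0,0,0,0.55],[0,0,0,0,0.55]]}}

```text
t: 18.6
ee_pos: [487.3, 53.3, 50.2]
tool_rot: [0.102, 0.699, -0.101, 0.7]
force: [0.3, 0.1, -0.5]
finger_gap: 39.7
```

Run:
```python
from h import *
plan(486.5,52.3,16,73.4,n=2,dec=2)
g=np.array([578.5,389.9]);u=np.array([-.286,-.958]);w=np.array([.958,-.286])
for l in(-11,12): 
  T=g+95*u+l*w; print(T)
  plan(*T,106,73.4,n=6,dec=2,base=(486.5 if l<0 else 485,52.3 if l<0 else 1.5,76,73.4))
```

```text
t 18.6 pos [487.3  53.3  50.2] a 73.5 F [ 0.3  0.1 -0.5] Mo [ 0.02 -0.12  0.06] gap 39.7 j6 -70.0 j1 3.0
  [1.71,-0.06,-0.02,0]
  [1.71,-0.05,-0.03,0.1]
  end [486.5  52.3  16. ] 73.4
[540.792 302.036]
t 18.6 pos [487.3  53.3  50.2] a 73.4 F [ 0.3  0.1 -0.5] Mo [ 0.02 -0.12  0.06] gap 39.7 j6 -70.0 j1 3.0
  [-0.5,4.25,-0.32,-0]
  [-0.5,4.25,-0.32,-0]
  [-0.5,4.25,-0.32,-0]
  [-0.5,4.24,-0.32,-0]
  [-0.5,4.25,-0.33,-0]
  [-0.5,4.24,-0.32,-0]
  end [540.8 302.  106. ] 73.4
[562.826 295.458]
t 18.6 pos [487.3  53.3  50.2] a 73.4 F [ 0.3  0.1 -0.5] Mo [ 0.02 -0.12  0.06] gap 39.7 j6 -70.0 j1 3.0
  [-0.5,5.07,-0.16,-0]
  [-0.5,5.06,-0.16,-0]
  [-0.5,5.07,-0.15,-0]
  [-0.5,5.06,-0.16,-0]
  [-0.5,5.07,-0.15,-0]
  [-0.5,5.06,-0.16,-0]
  end [562.8 295.4 106. ] 73.4
```

Call:
{"fn": "drive_tool", "kwargs": {"targets": [[1.7,-0.06,0,0,0.55],[1.7,-0.06,0,0,0.55],[0,0,0,0,0.6],[0,0,0,0,0.95],[0,0,0,0,0.95],[0,0,0,0,0.95],[-2,0,0,0,0.95],[-4,0,0,0,0.95]]}}

```text
t: 19.4
ee_pos: [482.7, 51.0, 73.4]
tool_rot: [0.101, 0.702, -0.103, 0.697]
force: [0.6, 0.6, 0.6]
finger_gap: 16.8
```

Call:
{"fn": "drive_tool", "kwargs": {"targets": [[-3,3,-0.3,0,0.95],[0,4.8,-0.4,0,0.95],[0,4.8,-0.5,0,0.95],[0,4.8,-0.5,0,0.95],[0,4.2,-0.5,0,0.95],[0,2.8,-0.3,0,0.95],[0,1.6,-0.2,0,0.95],[0,0,0,0,0.95]]}}

```text
t: 20.2
ee_pos: [534.5, 309.6, 105.8]
tool_rot: [0.101, 0.7, -0.101, 0.7]
force: [0.0, -1.1, -0.9]
finger_gap: 16.7
```

Call:
{"fn": "drive_tool", "kwargs": {"targets": [[0,0,0,0,0.95],[0,0,0,0,0.95],[0,0,0,0,0.95]]}}

```text
t: 20.5
ee_pos: [534.3, 306.5, 105.6]
tool_rot: [0.102, 0.7, -0.103, 0.699]
force: [-0.2, -0.3, -0.3]
finger_gap: 16.7
```

Run:
```python
from h import *
plan(534.6,309.1,77,73.4,n=2,dec=2)
```

```text
t 20.5 pos [534.3 306.5 105.6] a 73.3 F [-0.2 -0.3 -0.3] Mo [ 0.05 -0.09  0.02] gap 16.7 j6 -46.0 j1 28.0
  [1.43,0.13,-0.02,-0]
  [1.43,0.12,-0.02,-0.1]
  end [534.6 309.1  77. ] 73.4
```

Call:
{"fn": "drive_tool", "kwargs": {"targets": [[1.4,0.1,0,0,0.95],[1.4,0,0,0,0.95],[0,0,0,0,0.95],[0,0,0,0,0.7],[0,0,0,0,0.7],[-3,0,0,0,0.7],[0,0,0,0,0.7],[0,0,0,0,0.7]]}}

```text
t: 21.3
ee_pos: [535.8, 309.7, 109.1]
tool_rot: [0.103, 0.699, -0.101, 0.701]
force: [0.2, 0.0, 0.3]
finger_gap: 26.3
```

Run:
```python
from h import *
p,d,m=cap('wrist','w12')
plan(485,1.6,50,73.4,n=7,dec=2)
```

```text
t 21.35 pos [535.  309.2 108.1] a 73.4 F [-0.5 -0.1 -0. ] Mo [ 0.02 -0.11  0.03] gap 26.6 j6 -46.0 j1 28.0
  [0.83,-4.42,0.57,0]
  [0.83,-4.42,0.57,0]
  [0.83,-4.41,0.57,0]
  [0.83,-4.42,0.57,0]
  [0.83,-4.41,0.57,0]
  [0.83,-4.42,0.57,0]
  [0.83,-4.41,0.57,0]
  end [485.    1.6  50. ] 73.4
```

View pics/w12.png

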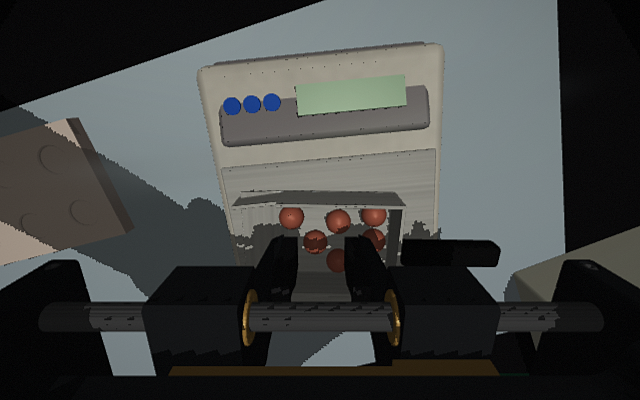

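Call:
{"fn": "drive_tool", "kwargs": {"targets": [[0,-3.5,0.5,0,0.6],[0,-4.9,0.6,0,0.55],[0,-4.9,0.6,0,0.55],[0,-4.9,0.6,0,0.55],[1.8,-4.8,0.6,0,0.55],[2,-4,0.6,0,0.55],[2,-2.5,0.3,0,0.55],[0,-1.4,0.2,0,0.55]]}}

```text
t: 22.15
ee_pos: [481.0, 1.3, 46.9]
tool_rot: [0.102, 0.702, -0.103, 0.697]
force: [-0.2, -0.5, -0.5]
finger_gap: 39.7
```

Call:
{"fn": "drive_tool", "kwargs": {"targets": [[0,0,0,0,0.55],[0,0,0,0,0.55],[0,0,0,0,0.55],[0,0,0,0,0.55]]}}

```text
t: 22.55
ee_pos: [486.1, 4.0, 51.2]
tool_rot: [0.102, 0.699, -0.101, 0.7]
force: [-0.4, -0.5, -0.9]
finger_gap: 39.8
```

Run:
```python
from h import *
plan(485,1.6,16,73.4,n=2,dec=2)
```

```text
t 22.55 pos [486.1   4.   51.2] a 73.5 F [-0.4 -0.5 -0.9] Mo [ 0.03 -0.14  0.03] gap 39.8 j6 -76.0 j1 -2.0
  [1.76,-0.13,-0.02,0.1]
  [1.76,-0.14,-0.02,0]
  end [485.    1.6  16. ] 73.4
```

Call:
{"fn": "drive_tool", "kwargs": {"targets": [[1.8,-0.13,0,0,0.55],[1.7,-0.1,0,0,0.55],[0,0,0,0,0.6],[0,0,0,0,0.95],[0,0,0,0,0.95],[0,0,0,0,0.95],[-2,0,0,0,0.95],[-4,0,0,0,0.95]]}}

```text
t: 23.35
ee_pos: [481.0, 1.0, 73.0]
tool_rot: [0.102, 0.702, -0.102, 0.697]
force: [1.0, -0.5, -0.0]
finger_gap: 16.9
```

Call:
{"fn": "drive_tool", "kwargs": {"targets": [[-3,3,-0.1,0,0.95],[0,4.8,-0.1,0,0.95],[0,4.9,-0.1,0,0.95],[0,4.9,0,0,0.95],[0,4.8,0,0,0.95],[0,4,-0.1,0,0.95],[0,2.8,0,0,0.95],[0,1.7,0,0,0.95]]}}

```text
t: 24.15
ee_pos: [569.1, 300.4, 105.4]
tool_rot: [0.102, 0.7, -0.101, 0.7]
force: [-0.2, -0.6, -0.1]
finger_gap: 17.0
```

Call:
{"fn": "drive_tool", "kwargs": {"targets": [[0,0,0,0,0.95],[0,0,0,0,0.95],[0,0,0,0,0.95],[0,0,0,0,0.95]]}}

```text
t: 24.55
ee_pos: [568.5, 296.5, 105.3]
tool_rot: [0.102, 0.7, -0.103, 0.699]
force: [-0.0, 0.3, -0.3]
finger_gap: 16.9
```

Run:
```python
from h import *
plan(569,299,77,73.4,n=2,dec=2)
p,d,m=cap('wrist','w13')
```

```text
t 24.55 pos [568.5 296.5 105.3] a 73.3 F [-0.   0.3 -0.3] Mo [ 0.07 -0.14  0.01] gap 16.9 j6 -48.0 j1 25.0
  [1.41,0.13,-0.01,-0]
  [1.42,0.13,-0.02,-0.1]
  end [569. 299.  77.] 73.4
```

View pics/w13.png

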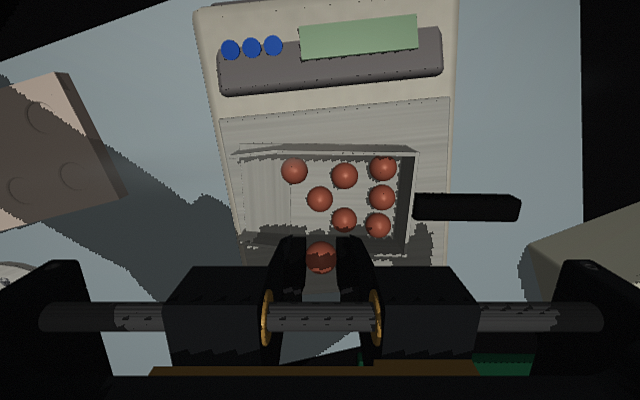

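Call:
{"fn": "drive_tool", "kwargs": {"targets": [[1.4,0.15,-0.1,0,0.95],[1.4,0,0,0,0.95],[0,0,0,0,0.95],[0,0,0,0,0.7],[0,0,0,0,0.7],[-3,0,0,0,0.7],[-2,0,0,0,0.7],[0,0,0,0,0.7]]}}

```text
t: 25.4
ee_pos: [571.2, 301.2, 131.8]
tool_rot: [0.104, 0.697, -0.1, 0.702]
force: [-1.2, 0.7, 0.2]
finger_gap: 26.5
```

Run:
```python
from h import *
p,d,m=cap('wrist','w14')
plan(578.5,389.9,115,-16.6,dec=1)
```

```text
t 25.45 pos [570.  300.6 129.7] a 73.4 F [ 0.1 -0.3 -1.1] Mo [ 0.02 -0.12 -0.  ] gap 26.4 j6 -48.0 j1 26.0
  [0.1,0.8,-0.2,8.2]
  [0.1,0.8,-0.3,8.2]
  [0.1,0.7,-0.4,8.2]
  [0.1,0.7,-0.5,8.2]
  [0.2,0.6,-0.5,8.2]
  [0.1,0.5,-0.6,8.2]
  [0.2,0.4,-0.7,8.2]
  [0.1,0.3,-0.8,8.2]
  [0.2,0.2,-0.8,8.1]
  [0.1,0.1,-0.8,8.2]
  [0.2,-0.1,-0.8,8.1]
  end [578.2 390.3 114.7] -16.6
```

View pics/w14.png

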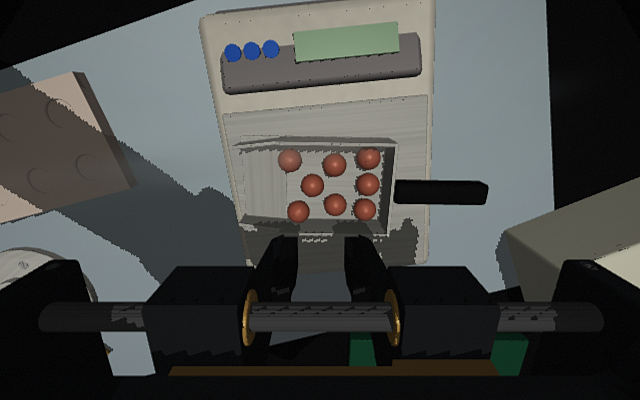

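Run:
```python
from h import *
p,d,m=load('w14'); P=cloud(d,m); P[d<=0]=np.nan; H=hsv(p)
v,u=np.mgrid[0:400,0:640]
s=(u>385)&(u<495)&(v>170)&(v<215)&(P[...,2]>78)&(P[...,2]<92)&(H[...,2]<60)
Q=P[s];print(len(Q),np.nanmean(Q[:,2]),cv2.minAreaRect(Q[:,:2].astype(np.float32)),cv2.boxPoints(cv2.minAreaRect(Q[:,:2].astype(np.float32))).round(1).tolist())
```

```text
2190 84.65504430206632 ((578.0762329101562, 385.857177734375), (68.61404418945312, 33.32938003540039), 73.24043273925781) [[552.2000122070312, 357.79998779296875], [584.0999755859375, 348.20001220703125], [603.9000244140625, 413.8999938964844], [572.0, 423.5]]
```

Call:
{"fn": "drive_tool", "kwargs": {"targets": [[0,0.8,-0.2,8.2,0.5],[0,0.8,-0.3,8.2,0.5],[0,0.7,-0.4,8.2,0.5],[0,0.7,-0.5,8.2,0.5],[0,0.6,-0.5,8.2,0.5],[0,0.5,-0.6,8.2,0.5],[0,0.4,-0.7,8.2,0.5],[0,0.3,-0.8,8.2,0.5]]}}

```text
t: 26.25
ee_pos: [573.5, 364.9, 125.3]
tool_rot: [0.465, 0.532, -0.467, 0.531]
force: [-0.1, 0.4, 0.7]
finger_gap: 44.1
```

Call:
{"fn": "drive_tool", "kwargs": {"targets": [[0,0.2,-0.8,8.2,0.5],[0,0.1,-0.8,8.2,0.5],[0,-0.1,-0.8,8,0.5],[0,0,0,0,0.5],[0,0,0,0,0.5],[0,0,0,0,0.5]]}}

```text
t: 26.85
ee_pos: [576.1, 388.8, 126.5]
tool_rot: [-0.566, -0.423, 0.567, -0.423]
force: [0.6, -0.1, 0.4]
finger_gap: 44.3
```

Run:
```python
from h import *
p,d,m=cap('wrist','w15')
plan(578.5,389.9,61,-16.6,dec=2)
```

```text
t 26.9 pos [576.2 388.8 126.7] a -16.5 F [-0.3  0.5 -0.4] Mo [-0.03 -0.03 -0.01] gap 44.1 j6 48.0 j1 32.0
  [3.29,0.09,-0.09,0]
  [3.28,0.1,-0.08,0.1]
  end [578.5 389.9  61. ] -16.6
```

View pics/w15.png

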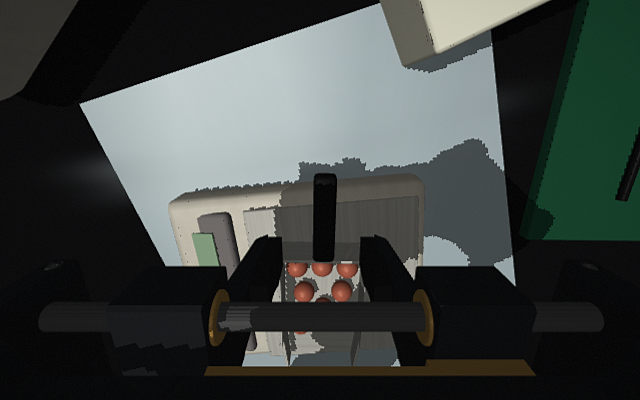

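Call:
{"fn": "drive_tool", "kwargs": {"targets": [[2,0.1,0.4,0,0.5],[3,0.1,0,0,0.5],[1.6,0.1,0,0,0.5],[0,0,0,0,0.5],[0,0,0,0,0.5],[0,0,0,0,0.5]], "squeeze": 60}}

```text
t: 27.5
ee_pos: [579.3, 385.3, 62.9]
tool_rot: [0.568, 0.423, -0.566, 0.423]
force: [0.5, -0.3, -0.0]
finger_gap: 44.1
```

Run:
```python
from h import *
plan(576,382,60.5,-16.6,dec=2)
```

```text
t 27.5 pos [579.3 385.3  62.9] a -16.6 F [ 0.5 -0.3 -0. ] Mo [-0.03 -0.05 -0.02] gap 44.1 j6 48.0 j1 32.0
  [0.24,-0.22,0.41,0]
  end [576.  382.   60.5] -16.6
```

Call:
{"fn": "drive_tool", "kwargs": {"targets": [[0.2,-0.15,0.3,0,0.5],[0,0,0,0,0.55],[0,0,0,0,0.7],[0,0,0,0,0.75],[0,0,0,0,0.95],[0,0,0,0,0.95],[0,0,0,0,0.95],[0,0,0,0,0.95]], "squeeze": 60}}

```text
t: 28.3
ee_pos: [576.0, 382.3, 59.5]
tool_rot: [0.567, 0.423, -0.567, 0.423]
force: [0.2, -0.9, 1.0]
finger_gap: 14.4
```

Call:
{"fn": "drive_tool", "kwargs": {"targets": [[-0.5,0,0,0,0.95],[-1,0,0,0,0.95],[-0.5,0,0,0,0.95],[0,0,0,0,0.95],[0,0,0,0,0.95]]}}

```text
t: 28.8
ee_pos: [576.1, 382.3, 79.7]
tool_rot: [0.567, 0.423, -0.567, 0.423]
force: [0.4, -0.5, -2.3]
finger_gap: 14.9
```

Run:
```python
from h import *
p,d,m=cap('wrist','w16'); cap('side','s16')
plan(576,382,60.5,-16.6,dec=2)
p,d,m=load('s16')
cv2.imwrite('pics/s16c.png',cv2.resize(p[220:340,190:330,::-1],None,fx=5,fy=5))
```

```text
t 28.9 pos [575.7 382.1  79. ] a -16.6 F [-0.1  0.2 -1.5] Mo [ 0.04 -0.11 -0.02] gap 15.0 j6 48.0 j1 32.0
  [1.85,0.03,-0,0]
  end [576.  382.   60.5] -16.6
```

View pics/s16c.png

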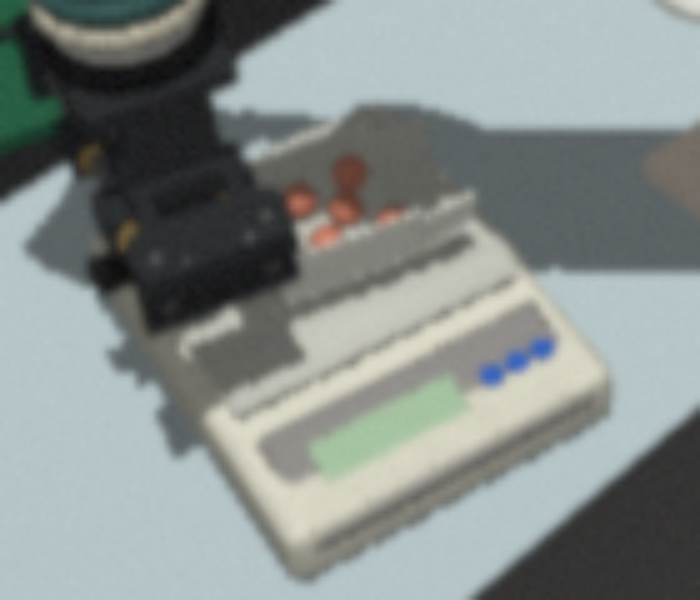

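View pics/w16.png

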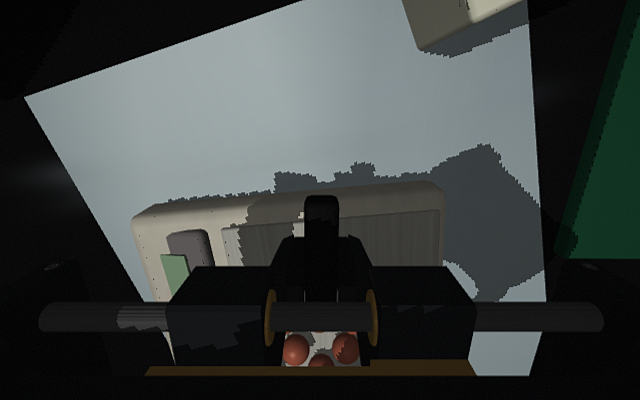

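Call:
{"fn": "drive_tool", "kwargs": {"targets": [[-0.8,0,0,0,0.95],[-1.8,0,0,0,0.95],[-2.2,0,0,0,0.95],[-2.2,0,0,0,0.95],[-2.2,0,0,0,0.95],[-2,0,0,0,0.95],[-1,0,0,0,0.95],[-0.3,0,0,0,0.95]]}}

```text
t: 29.7
ee_pos: [577.0, 382.9, 207.4]
tool_rot: [0.568, 0.423, -0.565, 0.423]
force: [0.1, 0.3, -1.2]
finger_gap: 14.7
```

Run:
```python
from h import *
plan(635.4,68.1,206,-16.6,n=22,dec=2)
cap('wrist','w17')
```

```text
t 29.7 pos [577.  382.9 207.4] a -16.6 F [ 0.1  0.3 -1.2] Mo [ 0.13 -0.12  0.02] gap 14.7 j6 48.0 j1 32.0
  [0.01,0.66,1.3,0]
  [0.01,0.66,1.3,0]
  [0.01,0.66,1.3,0]
  [0.01,0.66,1.29,0]
  [0.01,0.66,1.3,0]
  [0.01,0.66,1.29,0]
  [0.01,0.66,1.3,0]
  [0,0.66,1.29,0]
  [0.01,0.66,1.3,0]
  [0,0.67,1.29,0]
  [0.01,0.66,1.3,0]
  [0,0.67,1.29,0]
  [0.01,0.66,1.3,0]
  [0,0.67,1.29,0]
  [0.01,0.66,1.3,0]
  [0,0.67,1.29,0]
  [0.01,0.66,1.3,0]
  [0,0.67,1.29,0]
  [0.01,0.66,1.3,0]
  [0,0.67,1.29,0]
  [0.01,0.66,1.3,0]
  [0,0.67,1.29,0]
  end [635.4  68.1 206. ] -16.6
```

Call:
{"fn": "drive_tool", "kwargs": {"targets": [[0,0.3,0.5,0,0.95],[0,0.5,1,0,0.95],[0,0.7,1.3,0,0.95],[0,0.7,1.4,0,0.95],[0,0.7,1.4,0,0.95],[0,0.7,1.4,0,0.95],[0,0.7,1.4,0,0.95],[0,0.7,1.4,0,0.95]]}}

```text
t: 30.55
ee_pos: [596.2, 272.4, 204.4]
tool_rot: [0.567, 0.422, -0.567, 0.423]
force: [0.1, 0.4, -0.9]
finger_gap: 14.7
```

Call:
{"fn": "drive_tool", "kwargs": {"targets": [[0,0.7,1.4,0,0.95],[0,0.7,1.4,0,0.95],[0,0.7,1.4,0,0.95],[0,0.7,1.4,0,0.95],[0,0.7,1.4,0,0.95],[0,0.7,1.4,0,0.95],[0,0.7,1.3,0,0.95],[0,0.7,1.3,0,0.95]]}}

```text
t: 31.35
ee_pos: [618.4, 151.4, 204.3]
tool_rot: [0.567, 0.423, -0.567, 0.423]
force: [0.4, -0.1, -3.3]
finger_gap: 14.8
```

Run:
```python
from h import *
plan(635.4,68.1,204,-16.6,n=6,dec=2)
p,d,m=cap('side','s17'); cap('top','t17')
cv2.imwrite('pics/s17c.png',cv2.resize(p[100:250,230:400,::-1],None,fx=4,fy=4))
```

```text
t 31.35 pos [618.4 151.4 204.3] a -16.6 F [ 0.4 -0.1 -3.3] Mo [ 0.16 -0.12  0.01] gap 14.8 j6 28.0 j1 12.0
  [0.01,0.67,1.25,0]
  [0,0.67,1.25,0]
  [0.01,0.67,1.25,0]
  [0,0.67,1.25,0]
  [0.01,0.67,1.25,0]
  [0,0.66,1.25,0]
  end [635.4  68.1 204. ] -16.6
```

View pics/s17c.png

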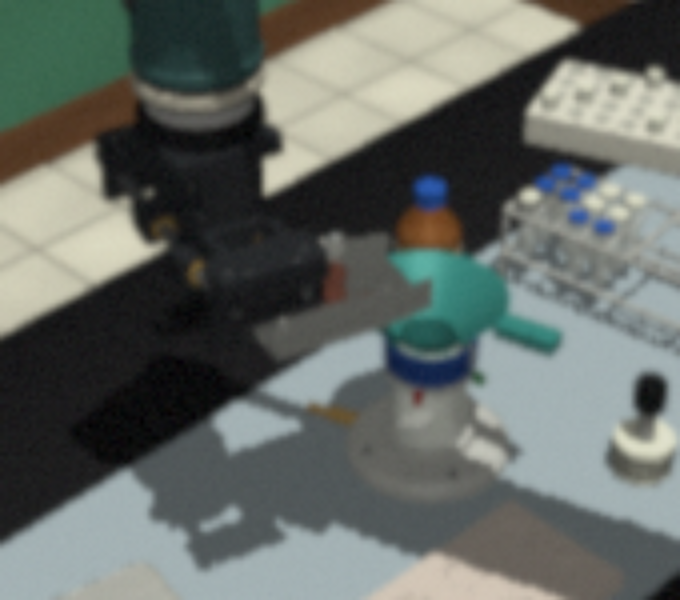

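View pics/t17.png

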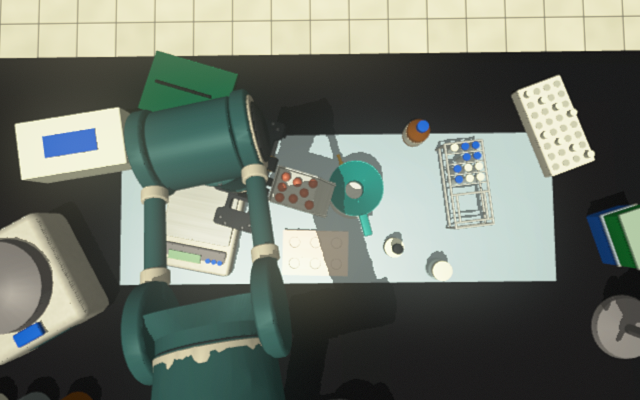

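Call:
{"fn": "drive_tool", "kwargs": {"targets": [[0,0.7,1.3,0,0.95],[0,0.7,1.3,0,0.95],[0,0.7,1.2,0,0.95],[0,0.6,1,0,0.95],[0,0.4,0.8,0,0.95],[0,0.3,0.5,0,0.95],[0,0.2,0.4,0,0.95],[0,0,0,0,0.95]]}}

```text
t: 32.25
ee_pos: [634.2, 79.6, 204.3]
tool_rot: [0.567, 0.423, -0.567, 0.422]
force: [-0.1, 0.0, -2.0]
finger_gap: 14.8
```

Call:
{"fn": "drive_tool", "kwargs": {"targets": [[0,0,0,0,0.95],[0,0,0,0,0.95],[0,0,0,0,0.95]]}}

```text
t: 32.55
ee_pos: [634.0, 80.5, 204.3]
tool_rot: [0.567, 0.423, -0.567, 0.423]
force: [0.4, -0.2, -2.1]
finger_gap: 14.9
```

Run:
```python
from h import *
plan(635.4,68.1,204,-16.6,n=1,dec=2)
p,d,m=cap('side','s18'); q,d2,m2=cap('top','t18')
cv2.imwrite('pics/s18c.png',cv2.resize(p[100:250,230:400,::-1],None,fx=4,fy=4))
cv2.imwrite('pics/t18c.png',cv2.resize(q[130:280,250:430,::-1],None,fx=4,fy=4))
```

```text
t 32.55 pos [634.   80.5 204.3] a -16.6 F [ 0.4 -0.2 -2.1] Mo [ 0.08 -0.06  0.01] gap 14.9 j6 22.0 j1 5.0
  [0.03,0.49,1.15,0]
  end [635.4  68.1 204. ] -16.6
```

View pics/s18c.png

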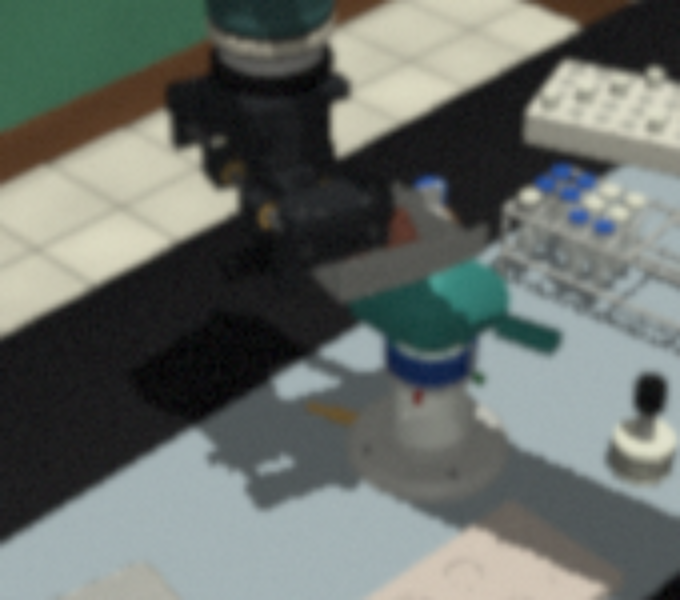

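View pics/t18c.png

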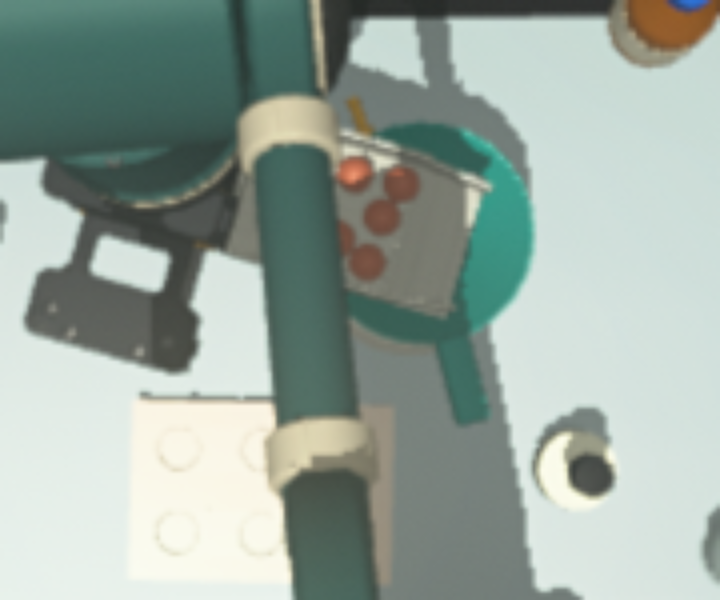

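Call:
{"fn": "drive_tool", "kwargs": {"targets": [[0,0.3,0.5,0,0.95],[0,0.2,0.5,0,0.95],[0,0,0.2,0,0.95],[0,0,0,0,0.95],[0,0,0,0,0.95]]}}

```text
t: 33.15
ee_pos: [635.4, 66.9, 204.3]
tool_rot: [0.567, 0.423, -0.567, 0.422]
force: [1.6, 0.5, -1.7]
finger_gap: 14.8
```

Call:
{"fn": "drive_tool", "kwargs": {"targets": [[0,0,0,0,0.95],[0,0,0,0,0.95],[0,0,0,0,0.95]], "squeeze": 30}}

```text
t: 33.45
ee_pos: [635.4, 67.2, 204.3]
tool_rot: [0.567, 0.423, -0.567, 0.423]
force: [-0.2, 0.4, -2.4]
finger_gap: 15.1
```

```bash
cat >> h.py <<'E'
def both(tag,wrist=False):
    p,d,m=cap('side','s'+tag); q,d2,m2=cap('top','t'+tag)
    a=cv2.resize(p[110:240,250:380,::-1],(400,400),interpolation=cv2.INTER_CUBIC); b=cv2.resize(q[140:240,300:400,::-1],(400,400),interpolation=cv2.INTER_CUBIC)
    cv2.imwrite(f'pics/b{tag}.png',np.hstack([a,b]))
E
python3 - <<'E'
from h import *
plan(635.4,68.1,204,-16.6,n=1,dec=2)
both('19')
E
```

```text
t 33.45 pos [635.4  67.2 204.3] a -16.6 F [-0.2  0.4 -2.4] Mo [ 0.15 -0.1  -0.04] gap 15.1 j6 20.0 j1 4.0
  [0.03,-0.03,-0.08,0]
  end [635.4  68.1 204. ] -16.6
```

View pics/b19.png

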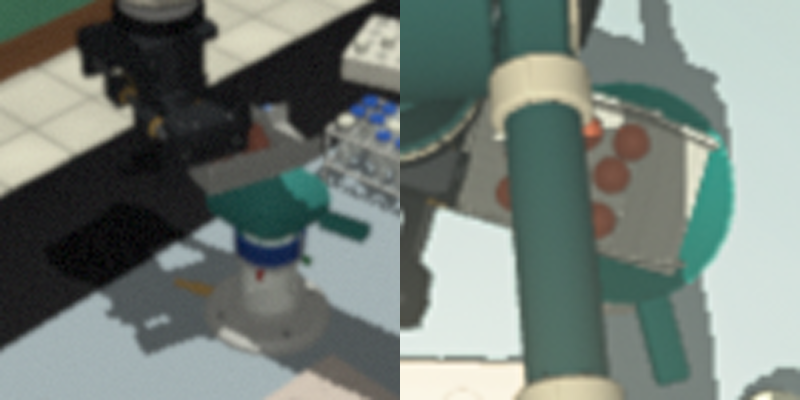

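Still level at 30 N. Step down.

Call:
{"fn": "drive_tool", "kwargs": {"targets": [[0,0,0,0,0.95],[0,0,0,0,0.95],[0,0,0,0,0.95]], "squeeze": 18}}

```text
t: 33.85
ee_pos: [635.4, 67.2, 204.3]
tool_rot: [0.567, 0.423, -0.567, 0.423]
force: [0.6, 0.8, -1.6]
finger_gap: 15.4
```

Run:
```python
from h import *
plan(635.4,68.1,204,-16.6,n=1,dec=2)
both('20')
```

```text
t 33.85 pos [635.4  67.2 204.3] a -16.6 F [ 0.6  0.8 -1.6] Mo [ 0.1  -0.14 -0.02] gap 15.4 j6 20.0 j1 4.0
  [0.03,-0.03,-0.09,0]
  end [635.4  68.1 204. ] -16.6
```

View pics/b20.png

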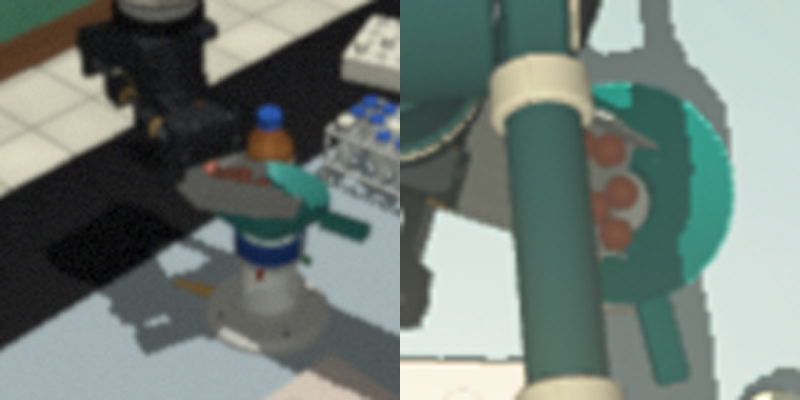

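Call:
{"fn": "drive_tool", "kwargs": {"targets": [[0,0,0,0,0.95],[0,0,0,0,0.95],[0,0,0,0,0.95]]}}

```text
t: 34.25
ee_pos: [635.6, 67.1, 204.5]
tool_rot: [0.567, 0.423, -0.567, 0.423]
force: [0.3, 0.4, -0.4]
finger_gap: 15.7
```

Run:
```python
from h import *
plan(635.4,68.1,204,-16.6,n=1,dec=2)
both('21')
p,d,m=load('s21');cv2.imwrite('pics/s21c.png',cv2.resize(p[130:230,290:380,::-1],None,fx=6,fy=6,interpolation=cv2.INTER_CUBIC))
q,d,m=load('t21');cv2.imwrite('pics/t21c.png',cv2.resize(q[140:230,310:400,::-1],None,fx=6,fy=6,interpolation=cv2.INTER_CUBIC))
```

```text
t 34.25 pos [635.6  67.1 204.5] a -16.6 F [ 0.3  0.4 -0.4] Mo [ 0.05 -0.15 -0.01] gap 15.7 j6 20.0 j1 4.0
  [0.05,-0.04,-0.09,0]
  end [635.4  68.1 204. ] -16.6
```

View pics/s21c.png

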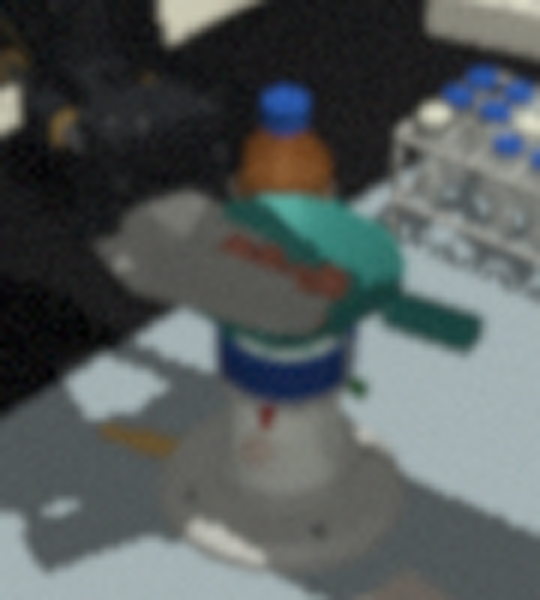

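View pics/t21c.png

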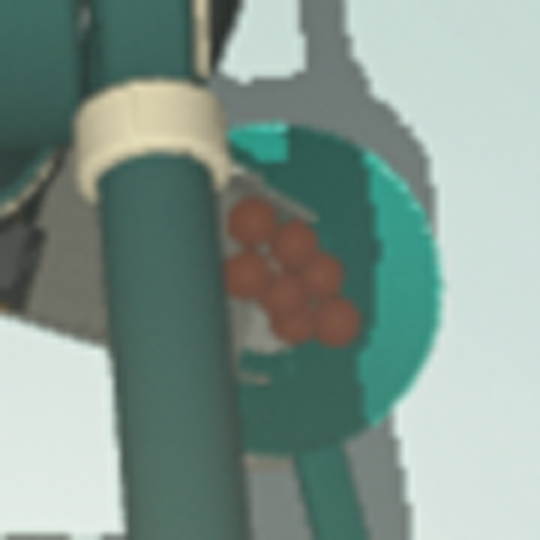

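Call:
{"fn": "drive_tool", "kwargs": {"targets": [[0,0,0,0,0.95],[0,0,0,0,0.95],[-0.3,0,0,0,0.95],[-0.5,0,-0.2,0,0.95],[-0.5,0,-0.2,0,0.95],[0,0,0,0,0.95],[0,0,0,0,0.95]], "squeeze": 60}}

```text
t: 35.05
ee_pos: [636.9, 71.0, 217.8]
tool_rot: [0.567, 0.423, -0.567, 0.423]
force: [-0.5, 0.4, -0.9]
finger_gap: 15.0
```

```bash
cat >> h.py <<'E'
def look(tag):
    p,d,m=cap('side','s'+tag); q,d,m=cap('top','t'+tag)
    a=cv2.resize(p[120:230,280:380,::-1],(400,440),interpolation=cv2.INTER_CUBIC)
    b=cv2.resize(q[140:230,310:392,::-1],(400,440),interpolation=cv2.INTER_CUBIC)
    cv2.imwrite(f'pics/b{tag}.png',np.hstack([a,b]))
E
python3 - <<'E'
from h import *
plan(635.4,68.1,204,-16.6,n=1,dec=2)
look('22')
E
```

```text
t 35.05 pos [636.9  71.  217.8] a -16.6 F [-0.5  0.4 -0.9] Mo [ 0.03 -0.04  0.03] gap 15.0 j6 21.0 j1 4.0
  [1.38,-0.05,0.32,0]
  end [635.5  68.1 204. ] -16.6
```

View pics/b22.png

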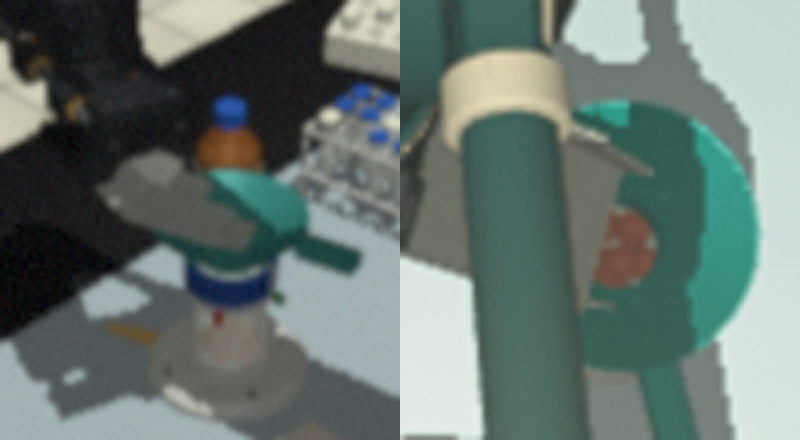

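Call:
{"fn": "drive_tool", "kwargs": {"targets": [[-1,0,0,0,0.95],[-2,0,0,0,0.95],[-2,0,0,0,0.95],[-1,-0.5,-1,0,0.95],[0,-1,-2,0,0.95],[0,-1.5,-3,0,0.95],[0,-1.5,-3,0,0.95],[0,-1.5,-3,0,0.95]]}}

```text
t: 35.95
ee_pos: [612.7, 204.8, 277.4]
tool_rot: [0.567, 0.423, -0.567, 0.422]
force: [0.1, 0.6, -1.2]
finger_gap: 14.9
```

Run:
```python
from h import *
plan(576,382,180,-16.6,dec=1)
look('23')
```

```text
t 35.95 pos [612.7 204.8 277.4] a -16.6 F [ 0.1  0.6 -1.2] Mo [ 0.05 -0.05 -0.02] gap 14.9 j6 33.0 j1 16.0
  [1.9,-1.7,-3.2,-0]
  [2,-1.7,-3.2,-0]
  [1.9,-1.7,-3.2,-0]
  [2,-1.7,-3.2,-0]
  [1.9,-1.8,-3.1,-0]
  end [575.7 381.8 180.4] -16.6
```

View pics/b23.png

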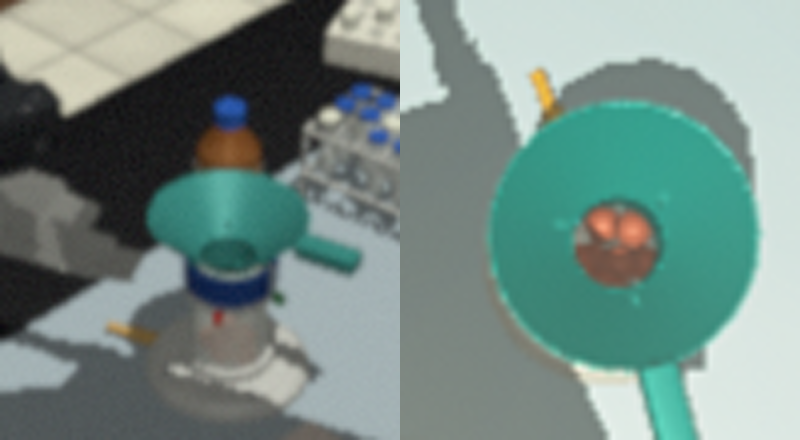

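View pics/t23.png

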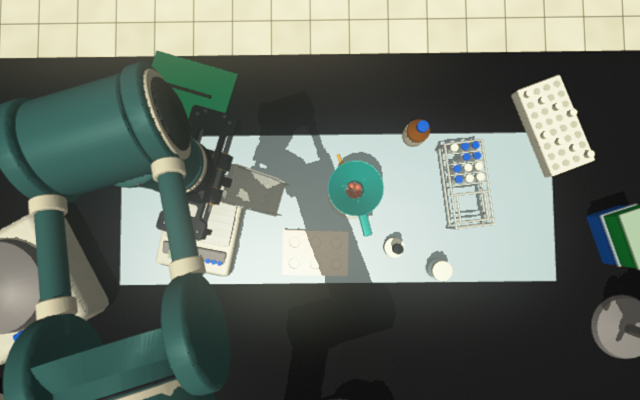

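Run:
```python
from h import *
p,d,m=load('t23'); P=cloud(d,m); P[d<=0]=np.nan; H=hsv(p)
red=((H[...,0]<12)|(H[...,0]>172))&(H[...,1]>70)&(H[...,2]>50)
v,u=np.mgrid[0:400,0:640]; s=red&(u>340)&(u<370)&(v>175)&(v<205)
print(s.sum(),np.percentile(P[s][:,2],[0,10,50,90,100]))
```

```text
168 [16.25666833 27.9922595  39.80999085 47.1847117  80.6897596 ]
```

Call:
{"fn": "drive_tool", "kwargs": {"targets": [[1.9,-1.7,-3.2,0,0.95],[2,-1.7,-3.2,0,0.95],[1.9,-1.7,-3.2,0,0.95],[2,-1.7,-3,0,0.95],[1,-1.2,-2,0,0.95],[0.5,-0.6,-1,0,0.95],[0,0,0,0,0.95],[0,0,0,0,0.95]]}}

```text
t: 36.85
ee_pos: [576.0, 376.6, 185.0]
tool_rot: [0.567, 0.422, -0.567, 0.423]
force: [0.9, -0.4, -0.5]
finger_gap: 15.1
```

Run:
```python
from h import *
plan(576,382,150,-16.6,dec=2)
p,d,m=cap('side','s24')
cv2.imwrite('pics/s24c.png',cv2.resize(p[190:340,190:340,::-1],None,fx=4,fy=4,interpolation=cv2.INTER_CUBIC))
```

```text
t 36.85 pos [576.  376.6 185. ] a -16.6 F [ 0.9 -0.4 -0.5] Mo [ 0.04 -0.1   0.02] gap 15.1 j6 48.0 j1 31.0
  [3.5,-0.16,-0.52,0]
  end [576. 382. 150.] -16.6
```

View pics/s24c.png

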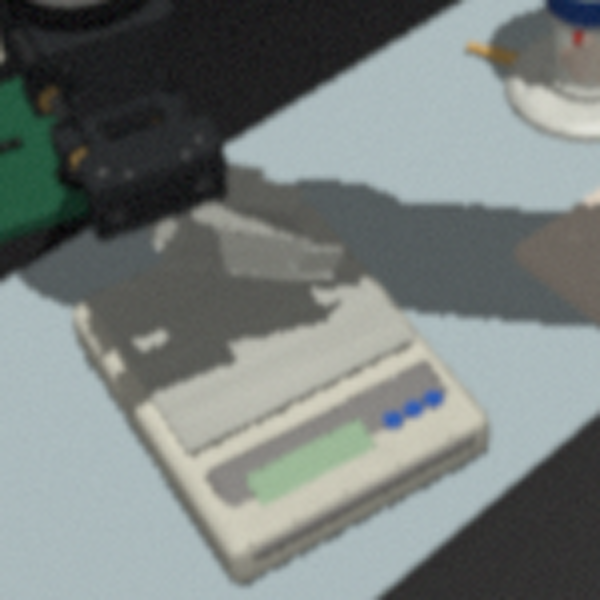

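Call:
{"fn": "drive_tool", "kwargs": {"targets": [[1.5,-0.1,-0.5,0,0.95],[2,0,0,0,0.95],[1,0,0,0,0.95],[0,0,0,0,0.95]]}}

```text
t: 37.3
ee_pos: [574.7, 380.7, 136.5]
tool_rot: [-0.565, -0.422, 0.569, -0.422]
force: [-0.2, -0.6, -1.0]
finger_gap: 15.1
```

Call:
{"fn": "drive_tool", "kwargs": {"targets": [[0.5,0,0,0,0.95],[1,0,0,0,0.95],[1,0,0,0,0.95],[1,0,0,0,0.95],[1,0,0,0,0.95],[0,0,0,0,0.95]], "squeeze": 12}}

```text
t: 37.9
ee_pos: [574.5, 381.2, 91.6]
tool_rot: [-0.565, -0.423, 0.568, -0.423]
force: [-0.2, 0.0, -0.5]
finger_gap: 16.0
```

Run:
```python
from h import *
plan(576,382,60.5,-16.6,dec=2)
p,d,m=cap('side','s25')
cv2.imwrite('pics/s25c.png',cv2.resize(p[190:340,190:340,::-1],None,fx=4,fy=4,interpolation=cv2.INTER_CUBIC))
```

```text
t 37.9 pos [574.5 381.2  91.6] a -16.6 F [-0.2  0.  -0.5] Mo [-0.17 -0.1   0.05] gap 16.0 j6 48.0 j1 32.0
  [3.11,0.12,-0.12,0]
  end [576.  382.   60.5] -16.6
```

View pics/s25c.png

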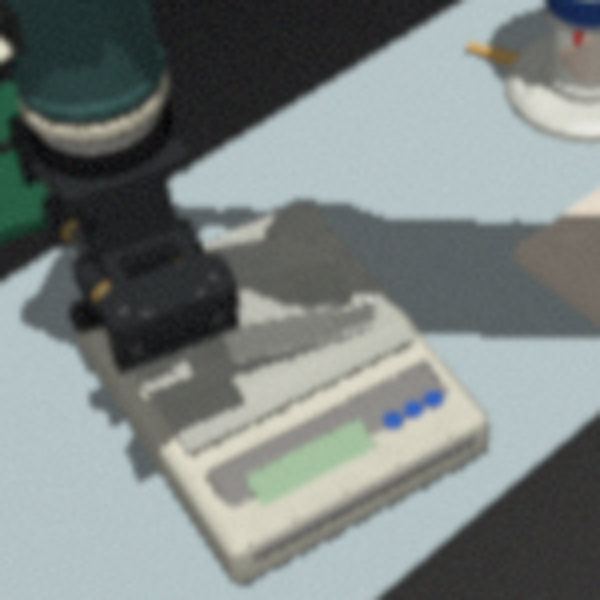

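Call:
{"fn": "drive_tool", "kwargs": {"targets": [[0.8,0,0,0,0.95],[0.8,0,0,0,0.95],[0.7,0,0,0,0.95],[0.5,0,0,0,0.95],[0.2,0,0,0,0.95],[0,0,0,0,0.95],[0,0,0,0,0.95]], "squeeze": 10}}

```text
t: 38.65
ee_pos: [575.7, 381.8, 64.1]
tool_rot: [-0.567, -0.423, 0.567, -0.423]
force: [-0.1, 0.1, 0.2]
finger_gap: 16.0
```

Run:
```python
from h import *
plan(576,382,60.5,-16.6,dec=2)
```

```text
t 38.65 pos [575.7 381.8  64.1] a -16.6 F [-0.1  0.1  0.2] Mo [-0.12  0.01 -0.05] gap 16.0 j6 48.0 j1 31.0
  [0.36,0.02,-0.02,0]
  end [575.9 382.   60.5] -16.6
```

Call:
{"fn": "drive_tool", "kwargs": {"targets": [[0.2,0,0,0,0.95],[0.2,0,0,0,0.95],[0,0,0,0,0.95],[0,0,0,0,0.8],[0,0,0,0,0.6],[0,0,0,0,0.5],[0,0,0,0,0.5]]}}

```text
t: 39.35
ee_pos: [575.9, 382.1, 60.2]
tool_rot: [-0.567, -0.423, 0.567, -0.423]
force: [-1.2, 0.1, 0.0]
finger_gap: 39.3
```

Call:
{"fn": "drive_tool", "kwargs": {"targets": [[-2,0,0,0,0.5],[-4,0,0,0,0.5],[-5,0,0,0,0.5],[-5,0,0,0,0.5]]}}

```text
t: 39.75
ee_pos: [575.3, 381.8, 221.1]
tool_rot: [-0.566, -0.423, 0.568, -0.423]
force: [0.3, -0.1, 0.0]
finger_gap: 44.1
```

Run:
```python
from h import *
plan(523,-39.2,210,90,dec=1)
p,d,m=cap('wrist','w26');p,d,m=cap('side','s26')
cv2.imwrite('pics/s26c.png',cv2.resize(p[190:340,190:340,::-1],None,fx=4,fy=4,interpolation=cv2.INTER_CUBIC))
```

```text
t 39.75 pos [575.3 381.8 221.1] a -16.6 F [ 0.3 -0.1  0. ] Mo [-0.07 -0.09 -0.03] gap 44.1 j6 48.0 j1 32.0
  [0.1,0.5,3.2,-8.2]
  [0.1,0.1,3.3,-8.2]
  [0.1,-0.4,3.2,-8.2]
  [0.1,-0.8,3.2,-8.2]
  [0.1,-1.3,3,-8.2]
  [0.1,-1.7,2.8,-8.2]
  [0.1,-2.1,2.5,-8.2]
  [0.1,-2.4,2.2,-8.2]
  [0.1,-2.7,1.8,-8.2]
  [0.1,-2.9,1.4,-8.2]
  [0,-3.1,1,-8.2]
  [0.1,-3.2,0.5,-8.2]
  [0,-3.3,0,-8.2]
  end [522.7 -38.8 210.1] 90.0
```

View pics/s26c.png

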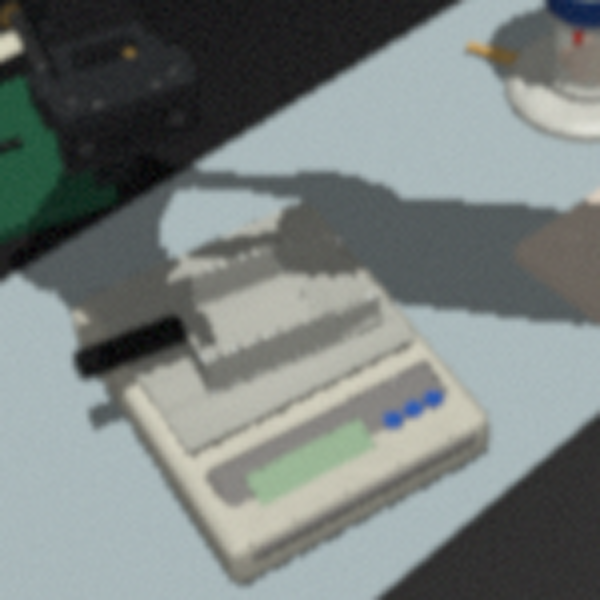

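View pics/w26.png

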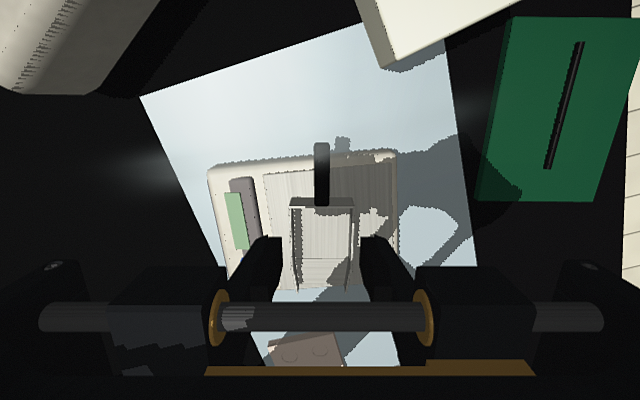

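Run:
```python
from h import *
p,d,m=cap('top','t27'); P=cloud(d,m); P[d<=0]=-999; H=hsv(p)
v,u=np.mgrid[0:400,0:640]
teal=(abs(H[...,0]-85)<12)&(H[...,1]>110)&(u>320)&(u<395)&(v>150)&(v<250)
Q=P[teal&(P[...,2]>141)]
xy=Q[:,:2]; c0=np.array([603.4,-39.2]); R=xy[np.linalg.norm(xy-c0,axis=1)<62]
for i in range(8):
    c,rad=circ(R); k=abs(np.linalg.norm(xy-c,axis=1)-rad)<4; R=xy[k]
print('rim',c,rad,Q[k][:,2].mean(),k.sum())
A=np.c_[Q[k][:,:2],np.ones(k.sum())];print('plane',np.linalg.lstsq(A,Q[k][:,2],rcond=None)[0])
g=Q[np.linalg.norm(xy-c,axis=1)>64]; print('grip',g.mean(0),len(g),cv2.minAreaRect(g[:,:2].astype(np.float32)))
for cc in (c,c0):
  dv=g[:,:2].mean(0)-cc;print('ang',np.degrees(np.arctan2(dv[1],dv[0])),'grip pt',cc+80*dv/np.linalg.norm(dv))
sel=(u>375)&(u<420)&(v>225)&(v<270)&(P[...,2]>78)&(P[...,2]<95); Q=P[sel];print('knob',Q.mean(0),len(Q))
```

```text
rim [604.11899221 -36.72549066] 54.92254122527382 142.5658866353071 193
plane [-8.11383060e-03 -1.12763579e-04  1.47567300e+02]
grip [525.34161729 -55.17581514 146.03439202] 123 ((525.2957153320312, -55.35100173950195), (34.24981689453125, 14.72099494934082), 14.596795082092285)
ang -166.81843699012964 grip pt [526.2268056  -54.96849658]
ang -168.43329762277287 grip pt [525.0246447  -55.24068832]
knob [ 473.64234201 -132.66228842   83.38462275] 93
```

Run:
```python
from h import *
plan(525.5,-55,200,-75.8,n=11,dec=1)
```

```text
t 39.9 pos [578.8 384.  226.9] a -16.6 F [ 0.5  0.1 -0.8] Mo [-0.01 -0.09 -0.04] gap 44.3 j6 48.0 j1 32.0
  [0.2,0.7,4,5.4]
  [0.2,1,3.9,5.4]
  [0.3,1.4,3.8,5.4]
  [0.2,1.8,3.6,5.4]
  [0.3,2.1,3.4,5.4]
  [0.2,2.4,3.2,5.4]
  [0.3,2.7,3,5.4]
  [0.2,2.9,2.7,5.4]
  [0.3,3.2,2.4,5.3]
  [0.2,3.4,2.1,5.4]
  [0.3,3.6,1.8,5.3]
  end [525.8 -54.6 199.9] -75.8
```

Call:
{"fn": "drive_tool", "kwargs": {"targets": [[0.2,0.7,4,5.4,0.5],[0.2,1,3.9,5.4,0.5],[0.3,1.4,3.8,5.4,0.5],[0.2,1.8,3.6,5.4,0.5],[0.3,2.1,3.4,5.4,0.5],[0.2,2.4,3.2,5.4,0.5],[0.3,2.7,3,5.4,0.5],[0.2,2.9,2.7,5.4,0.5]], "squeeze": 30}}

```text
t: 40.7
ee_pos: [535.6, 61.3, 199.2]
tool_rot: [-0.682, -0.183, 0.684, -0.183]
force: [0.3, 0.1, 0.2]
finger_gap: 44.0
```

Call:
{"fn": "drive_tool", "kwargs": {"targets": [[0.3,3.2,2.4,5.3,0.5],[0.2,3.4,2.1,5.4,0.5],[0.3,3.6,1.8,5.3,0.5],[0,0,0,0,0.5],[0,0,0,0,0.5],[0,0,0,0,0.5],[0,0,0,0,0.5]]}}

```text
t: 41.4
ee_pos: [522.9, -55.2, 192.9]
tool_rot: [-0.701, -0.088, 0.702, -0.088]
force: [-0.1, 0.5, -0.6]
finger_gap: 44.0
```

Run:
```python
from h import *
plan(525.5,-55,123.5,-75.8,n=3,dec=2)
p,d,m=cap('wrist','w28')
```

```text
t 41.4 pos [522.9 -55.2 192.9] a -75.7 F [-0.1  0.5 -0.6] Mo [0.   0.01 0.05] gap 44.0 j6 67.0 j1 -9.0
  [2.31,0.02,-0.09,0]
  [2.31,0.01,-0.08,0.1]
  [2.32,0.02,-0.09,0]
  end [525.5 -55.  123.5] -75.8
```

View pics/w28.png

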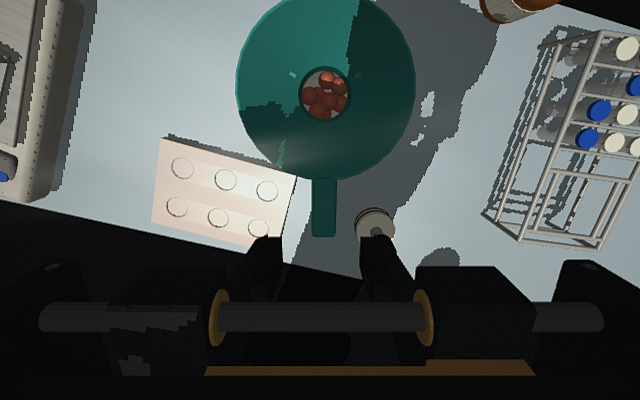

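Call:
{"fn": "drive_tool", "kwargs": {"targets": [[2.3,0,-0.2,0,0.5],[2.3,0,0,0,0.5],[2.2,0,0,0,0.5],[0,0,0,0,0.5],[0,0,0,0,0.5],[0,0,0,0,0.5]]}}

```text
t: 42.05
ee_pos: [526.1, -55.5, 126.7]
tool_rot: [0.702, 0.088, -0.701, 0.088]
force: [-0.2, -0.1, 0.4]
finger_gap: 44.3
```

Run:
```python
from h import *
plan(525.5,-55,123.5,-75.8,n=1,dec=2)
p,d,m=cap('wrist','w29')
```

```text
t 42.05 pos [526.1 -55.5 126.7] a -75.7 F [-0.2 -0.1  0.4] Mo [ 0.05 -0.   -0.05] gap 44.3 j6 67.0 j1 -9.0
  [0.32,-0.07,0.04,0.1]
  end [525.5 -55.  123.5] -75.8
```

View pics/w29.png

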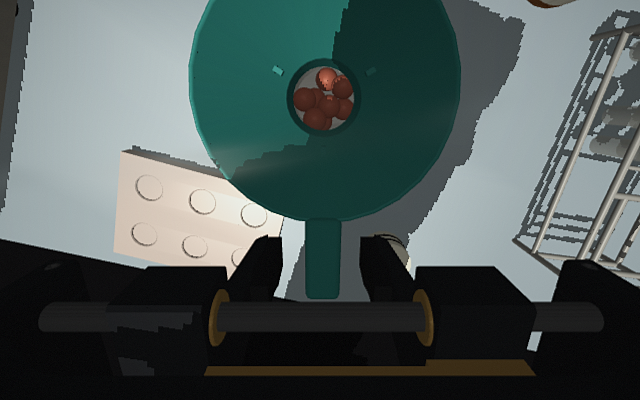

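Call:
{"fn": "drive_tool", "kwargs": {"targets": [[0.3,0,0,0,0.5],[0,0,0,0,0.6],[0,0,0,0,0.9],[0,0,0,0,0.9],[0,0,0,0,0.9],[0,0,0,0,0.9]], "squeeze": 30}}

```text
t: 42.7
ee_pos: [525.0, -56.0, 122.3]
tool_rot: [0.702, 0.087, -0.702, 0.087]
force: [0.5, -1.4, 0.7]
finger_gap: 17.6
```

Call:
{"fn": "drive_tool", "kwargs": {"targets": [[-0.5,0,0,0,0.9],[-1,0,0,0,0.9],[-1,0,0,0,0.9],[-1.5,0,0,0,0.9],[-1.5,0,0,0,0.9],[-0.5,0,0,0,0.9],[0,0,0,0,0.9],[0,0,0,0,0.9]]}}

```text
t: 43.5
ee_pos: [524.8, -55.8, 182.3]
tool_rot: [-0.702, -0.087, 0.702, -0.087]
force: [0.5, -0.1, -1.5]
finger_gap: 17.7
```

Run:
```python
from h import *
p,d,m=cap('wrist','w30');cap('top','t30')
plan(523.5,-233,180,-148,n=9,dec=1)
```

```text
t 43.6 pos [524.3 -55.8 181.5] a -75.8 F [ 0.5 -0.6 -1. ] Mo [-0.08  0.09 -0.05] gap 17.5 j6 67.0 j1 -9.0
  [0,1.9,0.5,8]
  [0,2,0.2,8]
  [0,2,-0,8]
  [0,1.9,-0.3,8]
  [0,1.9,-0.6,8]
  [0,1.8,-0.9,8.1]
  [0.1,1.6,-1.1,8]
  [0,1.5,-1.3,8.1]
  [0.1,1.2,-1.5,8]
  end [ 523.9 -233.3  179.5] -148.0
```

View pics/w30.png

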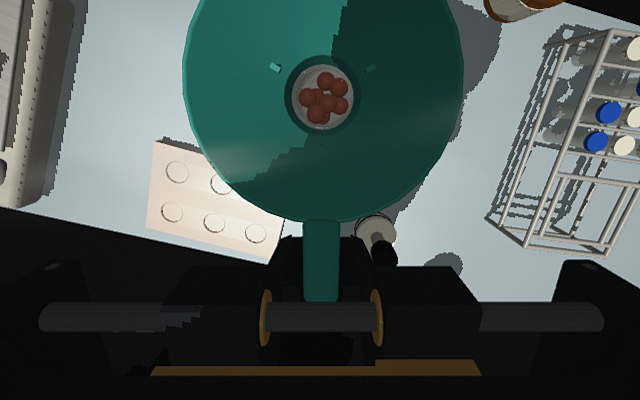

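Run:
```python
from h import *
p,d,m=load('t27'); P=cloud(d,m); P[d<=0]=np.nan
v,u=np.mgrid[0:400,0:640]
s=(u>425)&(u<510)&(v>130)&(v<240)&(P[...,2]>69)&(P[...,2]<80)
Q=P[s]; print(len(Q),cv2.minAreaRect(Q[:,:2].astype(np.float32)))
import sys
img=np.zeros((560,800,3),np.uint8)
for x,y,z in Q:
    cv2.circle(img,(int((-190-y)*3.2)+40-0,int((740-x)*2.6)+20),2,(255,255,255),-1)
cv2.circle(img,(int((-190+300.9)*3.2)+40,int((740-565.9)*2.6)+20),4,(0,0,255),-1)
cv2.imwrite('pics/rack.png',img)
c=p[125:240,420:510]; cv2.imwrite('pics/rackc.png',cv2.resize(c[:,:,::-1],None,fx=5,fy=5,interpolation=cv2.INTER_CUBIC))
```

```text
1255 ((631.9774169921875, -282.2596130371094), (233.64813232421875, 122.94940185546875), 10.66814136505127)
```

View pics/rack.png

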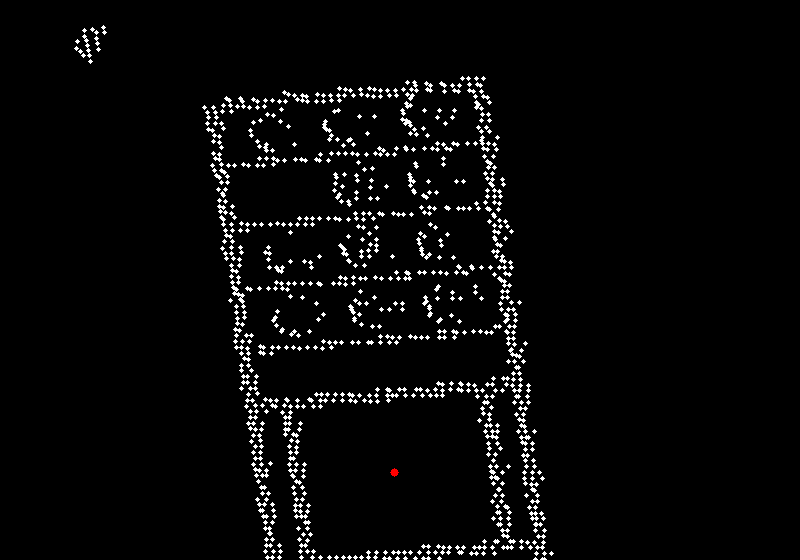

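View pics/rackc.png

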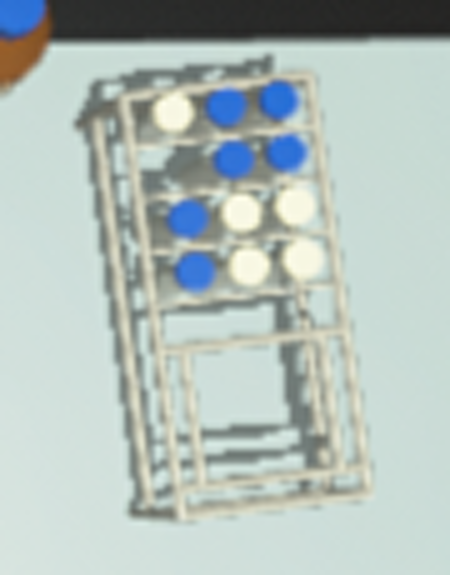

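Call:
{"fn": "drive_tool", "kwargs": {"targets": [[0,1.9,0.5,8,0.9],[0,2,0.2,8,0.9],[0,2,0,8,0.9],[0,1.9,-0.3,8,0.9],[0,1.9,-0.6,8,0.9],[0,1.8,-0.9,8.1,0.9],[0,1.6,-1.1,8,0.9],[0,1.5,-1.3,8.1,0.9]]}}

```text
t: 44.4
ee_pos: [523.5, -214.7, 181.2]
tool_rot: [-0.639, 0.301, 0.641, 0.301]
force: [-0.7, -0.2, -1.2]
finger_gap: 17.7
```

Call:
{"fn": "drive_tool", "kwargs": {"targets": [[0,1.2,-1.5,8,0.9],[0,0,0,0,0.9],[0,0,0,0,0.9],[0,0,0,0,0.9],[0,0,0,0,0.9]]}}

```text
t: 44.9
ee_pos: [524.4, -232.4, 182.0]
tool_rot: [-0.619, 0.342, 0.619, 0.342]
force: [-0.4, 0.7, -0.7]
finger_gap: 17.7
```

Run:
```python
from h import *
plan(523.3,-233.3,150,-148,n=2,dec=2)
p,d,m=cap('wrist','w31')
P=cloud(d,m); P[d<=0]=np.nan; H=hsv(p)
teal=(abs(H[...,0]-85)<12)&(H[...,1]>110)
Q=P[teal]; print(np.nanpercentile(Q[:,2],[2,50,98]))
R=Q[Q[:,2]>193]; print(len(R),circ(R[:,:2][np.isfinite(R[:,0])]))
```

```text
t 44.9 pos [ 524.4 -232.4  182. ] a -147.9 F [-0.4  0.7 -0.7] Mo [0.22 0.04 0.02] gap 17.7 j6 121.0 j1 -26.0
  [1.6,0.07,-0.01,0.1]
  [1.6,0.07,-0.01,0]
  end [ 523.3 -233.3  150. ] -148.0
[160.55203569 189.53519948 205.48846274]
20055 (array([ 562.48042773, -293.60129755]), np.float64(53.40871049879854))
```

View pics/w31.png

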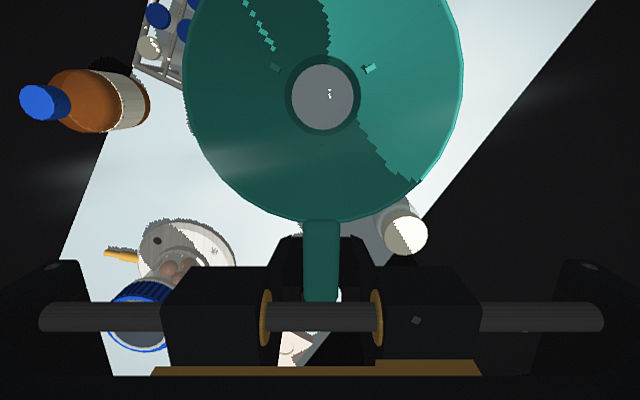

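Call:
{"fn": "drive_tool", "kwargs": {"targets": [[1.5,0.1,0,0,0.9],[2,0,0,0,0.9],[1.6,0,0,0,0.9],[0,0,0,0,0.9],[0,0,0,0,0.9],[0,0,0,0,0.9]]}}

```text
t: 45.55
ee_pos: [524.3, -234.1, 132.0]
tool_rot: [0.619, -0.343, -0.618, -0.343]
force: [0.5, -0.4, -0.4]
finger_gap: 17.8
```

Run:
```python
from h import *
plan(523.3,-233.3,80.5,-148,n=5,dec=2)
p,d,m=cap('side','s32')
cv2.imwrite('pics/s32c.png',cv2.resize(p[110:220,330:460,::-1],None,fx=5,fy=5,interpolation=cv2.INTER_CUBIC))
```

```text
t 45.55 pos [ 524.3 -234.1  132. ] a -148.0 F [ 0.5 -0.4 -0.4] Mo [0.16 0.09 0.03] gap 17.8 j6 121.0 j1 -27.0
  [1.03,0.01,0.02,0]
  [1.03,0.01,0.03,0]
  [1.03,0.01,0.02,0]
  [1.03,0,0.03,0]
  [1.03,0.01,0.02,0]
  end [ 523.3 -233.3   80.5] -148.0
```

View pics/s32c.png

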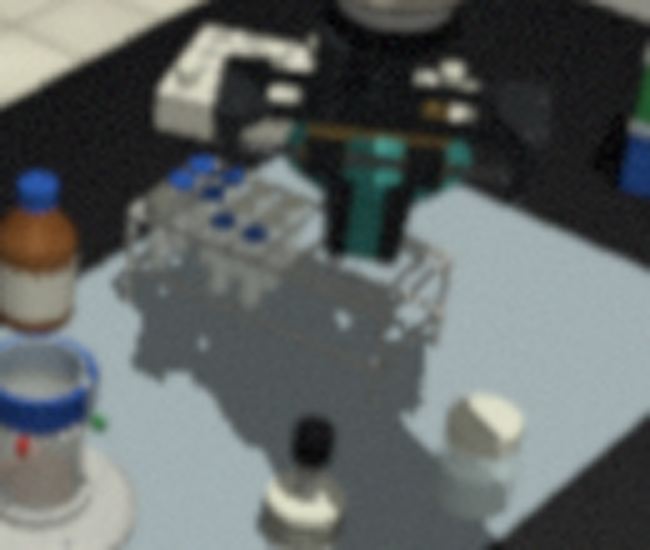

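Call:
{"fn": "drive_tool", "kwargs": {"targets": [[1,0,0.08,0,0.9],[1,0,0,0,0.9],[1,0,0,0,0.9],[0.8,0,0,0,0.9],[0,0,0,0,0.9],[0,0,0,0,0.9]]}}

```text
t: 46.2
ee_pos: [522.9, -233.0, 92.7]
tool_rot: [-0.618, 0.343, 0.619, 0.343]
force: [0.3, -0.4, -1.5]
finger_gap: 17.7
```

Run:
```python
from h import *
plan(523.3,-233.3,80.5,-148,n=1,dec=2)
```

```text
t 46.2 pos [ 522.9 -233.    92.7] a -148.0 F [ 0.3 -0.4 -1.5] Mo [0.15 0.09 0.  ] gap 17.7 j6 121.0 j1 -27.0
  [1.22,-0.02,-0.04,0]
  end [ 523.3 -233.3   80.5] -148.0
```

Stem is in the bay without contact. Down the rest.

Call:
{"fn": "drive_tool", "kwargs": {"targets": [[0.5,0,0,0,0.9],[0.4,0,0,0,0.9],[0.2,0,0,0,0.9],[0.1,0,0,0,0.9],[0,0,0,0,0.9]]}}

```text
t: 46.7
ee_pos: [523.2, -233.0, 81.4]
tool_rot: [-0.618, 0.343, 0.619, 0.343]
force: [-0.9, 1.7, 1.3]
finger_gap: 17.5
```

Run:
```python
from h import *
plan(523.3,-233.3,80.5,-148,n=1,dec=2)
```

```text
t 46.7 pos [ 523.2 -233.    81.4] a -148.0 F [-0.9  1.7  1.3] Mo [0.23 0.05 0.  ] gap 17.5 j6 121.0 j1 -27.0
  [0.09,0.01,-0.03,0]
  end [ 523.3 -233.3   80.5] -148.0
```

Contact force shows; release and lift.

Call:
{"fn": "drive_tool", "kwargs": {"targets": [[0,0,0,0,0.7],[0,0,0,0,0.5],[0,0,0,0,0.5],[-2,0,0,0,0.5],[-4,0,0,0,0.5],[-4,0,0,0,0.5],[0,0,0,0,0.5],[0,0,0,0,0.5]]}}

```text
t: 47.5
ee_pos: [524.2, -233.7, 182.9]
tool_rot: [0.62, -0.343, -0.617, -0.343]
force: [0.3, 0.2, -0.9]
finger_gap: 43.9
```

Run:
```python
from h import *
p,d,m=cap('wrist','w33')
P=cloud(d,m); P[d<=0]=np.nan; H=hsv(p)
teal=(abs(H[...,0]-85)<12)&(H[...,1]>110)
Q=P[teal]; print(np.nanpercentile(Q[:,2],[2,50,98]))
p,d,m=cap('top','t33'); P=cloud(d,m); P[d<=0]=np.nan
v,u=np.mgrid[0:400,0:640]
sel=(u>370)&(u<425)&(v>220)&(v<275)&(P[...,2]>78)&(P[...,2]<95); Q=P[sel];print('knob',len(Q),Q.mean(0),cv2.minEnclosingCircle(Q[:,:2].astype(np.float32)) if len(Q) else 0)
plan(473.5,-132.7,130,n=4)
```

```text
[ 65.11859467  90.34150489 104.09374351]
knob 93 [ 473.63544953 -132.67727785   83.29310479] ((473.4819030761719, -133.015625), 11.556282997131348)
t 47.6 pos [ 522.3 -232.8  180. ] a -148.0 F [ 0.5 -0.5 -1. ] Mo [0.1  0.04 0.03] gap 44.1 j6 121.0 j1 -27.0
  [1.2,-0.3,2.8,-0]
  [1.3,-0.3,2.8,-0]
  [1.2,-0.3,2.7,-0]
  [1.3,-0.3,2.8,-0]
  end [ 473.7 -132.3  130. ] -148.0
```

View pics/w33.png

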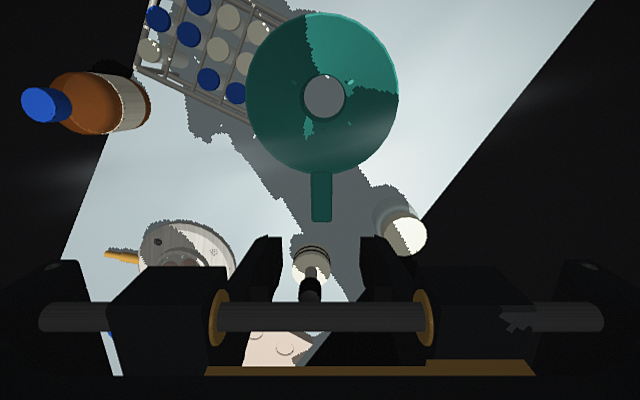

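View pics/t33.png

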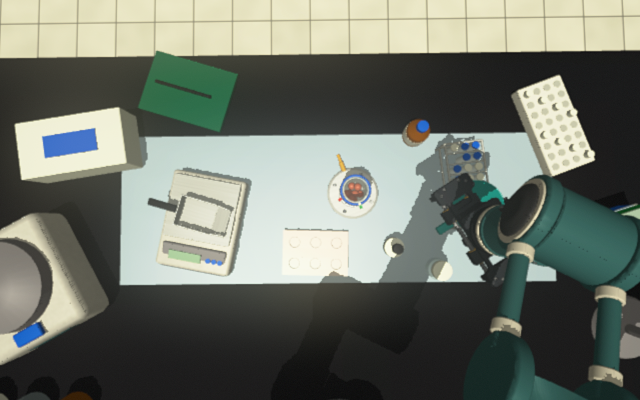

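Run:
```python
from h import *
plan(473.6,-132.8,125,-60,n=11)
for t in ('top0','t33','t27'):
  p,d,m=load(t); P=cloud(d,m); P[d<=0]=np.nan
  v,u=np.mgrid[0:400,0:640]
  s=(u>325)&(u<385)&(v>165)&(v<215)&(P[...,2]>105)&(P[...,2]<113); Q=P[s]
  if t!='t27': 
    # outer boundary per angle
    c=np.array([603.4,-39.2])
    for _ in range(5):
      rel=Q[:,:2]-c; an=np.degrees(np.arctan2(rel[:,1],rel[:,0]))//15; rr=np.hypot(*rel.T)
      o=np.array([Q[an==k][np.argmax(rr[an==k])][:2] for k in np.unique(an)]); i_=np.array([Q[an==k][np.argmin(rr[an==k])][:2] for k in np.unique(an)])
    print(t,len(Q),'outer',circ(o),'inner',circ(i_), Q[:,2].mean())
```

```text
t 47.6 pos [ 522.3 -232.8  180. ] a -148.0 F [ 0.5 -0.5 -1. ] Mo [0.1  0.04 0.03] gap 44.1 j6 121.0 j1 -27.0
  [0.5,-0.1,1,-8]
  [0.5,-0.2,1,-8]
  [0.5,-0.4,0.9,-8]
  [0.5,-0.5,0.9,-8]
  [0.5,-0.6,0.8,-8]
  [0.5,-0.7,0.7,-8]
  [0.5,-0.8,0.6,-8]
  [0.5,-0.9,0.5,-8]
  [0.5,-1,0.3,-8]
  [0.5,-1,0.2,-8]
  [0.5,-1,0,-8]
  end [ 473.9 -132.7  125. ] -60.0
top0 350 outer (array([603.35885044, -39.16048044]), np.float64(33.70044162154304)) inner (array([603.30675368, -39.25841087]), np.float64(25.02976271350004)) 108.35512346996045
t33 348 outer (array([603.59653443, -39.18734754]), np.float64(33.63920861768803)) inner (array([603.31218418, -39.24270935]), np.float64(25.0623699233829)) 108.24063160957122
```

Call:
{"fn": "drive_tool", "kwargs": {"targets": [[0,-0.1,1,-8,0.5],[0.5,-0.2,1,-8,0.5],[0.5,-0.4,0.9,-8,0.5],[0.5,-0.5,0.9,-8,0.5],[0.5,-0.6,0.8,-8,0.5],[0.5,-0.7,0.7,-8,0.5],[0.5,-0.8,0.6,-8,0.5],[0.5,-0.9,0.5,-8,0.5]]}}

```text
t: 48.4
ee_pos: [485.2, -160.3, 143.7]
tool_rot: [-0.705, -0.04, 0.707, -0.038]
force: [0.7, -0.5, -0.5]
finger_gap: 44.2
```

Call:
{"fn": "drive_tool", "kwargs": {"targets": [[0.5,-1,0.3,-8,0.5],[0.5,-1,0.2,-8,0.5],[0.5,-1,0,-8,0.5],[0,0,0,0,0.5],[0,0,0,0,0.5],[0,0,0,0,0.5],[0,0,0,0,0.5]]}}

```text
t: 49.1
ee_pos: [475.1, -133.6, 131.4]
tool_rot: [0.683, 0.182, -0.683, 0.183]
force: [0.5, 0.2, -0.2]
finger_gap: 44.0
```

Run:
```python
from h import *
plan(473.6,-132.9,69,-60,n=2,dec=2)
p,d,m=cap('wrist','w34')
P=cloud(d,m); P[d<=0]=np.nan
v,u=np.mgrid[0:400,0:640]
s=(u>285)&(u<360)&(P[...,2]>78)&(P[...,2]<92)&(v<262)
Q=P[s]
if len(Q): print('knob',len(Q),np.nanmean(Q,0),cv2.minEnclosingCircle(Q[:,:2].astype(np.float32)))
```

```text
t 49.1 pos [ 475.1 -133.6  131.4] a -60.1 F [ 0.5  0.2 -0.2] Mo [-0.02 -0.01  0.1 ] gap 44.0 j6 41.0 j1 -19.0
  [3.12,-0.07,0.05,-0]
  [3.12,-0.06,0.05,-0.1]
  end [ 473.6 -132.9   69. ] -60.0
knob 1080 [ 503.57066574 -115.0614403    83.62130335] ((531.4470825195312, -105.59735107421875), 74.11210632324219)
```

View pics/w34.png

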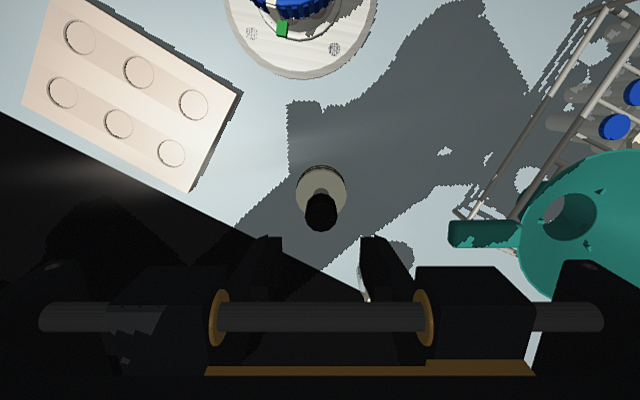

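Call:
{"fn": "drive_tool", "kwargs": {"targets": [[3,-0.05,0.05,0,0.5],[2.6,-0.05,0.05,0,0.5],[0.5,0,0,0,0.5],[0,0,0,0,0.5],[0,0,0,0,0.5],[0,0,0,0,0.5]], "squeeze": 30}}

```text
t: 49.75
ee_pos: [474.8, -133.3, 71.8]
tool_rot: [0.684, 0.182, -0.682, 0.184]
force: [-0.1, -0.2, -0.3]
finger_gap: 44.2
```

Run:
```python
from h import *
plan(473.6,-132.9,68,-60,n=1,dec=2)
p,d,m=cap('wrist','w35')
```

```text
t 49.75 pos [ 474.8 -133.3   71.8] a -60.0 F [-0.1 -0.2 -0.3] Mo [-0.02 -0.04 -0.  ] gap 44.2 j6 41.0 j1 -19.0
  [0.38,-0.09,0.09,0]
  end [ 473.6 -133.    68. ] -60.0
```

View pics/w35.png

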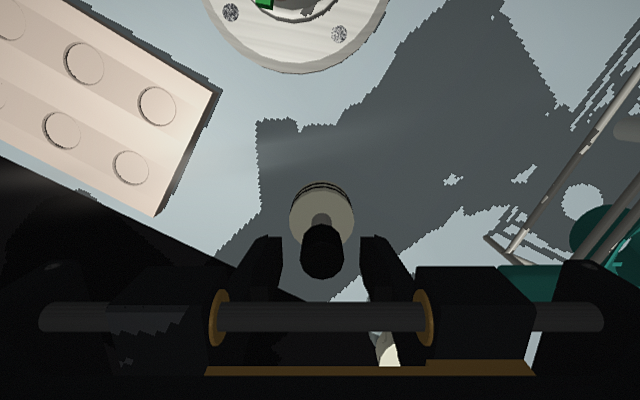

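Call:
{"fn": "drive_tool", "kwargs": {"targets": [[0.3,-0.05,0.1,0,0.5],[0,0,0,0,0.5],[0,0,0,0,0.65],[0,0,0,0,0.85],[0,0,0,0,0.85],[0,0,0,0,0.85],[0,0,0,0,0.85],[0,0,0,0,0.85]], "squeeze": 40}}

```text
t: 50.6
ee_pos: [472.4, -132.9, 67.3]
tool_rot: [0.683, 0.183, -0.683, 0.183]
force: [-0.2, -0.3, -0.3]
finger_gap: 23.2
```

Run:
```python
from h import *
plan(473.6,-132.9,165,-60,n=1,dec=2)
p,d,m=cap('wrist','w36')
```

```text
t 50.6 pos [ 472.4 -132.9   67.3] a -60.0 F [-0.2 -0.3 -0.3] Mo [-0.1  -0.03 -0.03] gap 23.2 j6 41.0 j1 -19.0
  [-9.77,0.06,-0.1,0]
  end [ 473.6 -132.9  165. ] -60.0
```

View pics/w36.png

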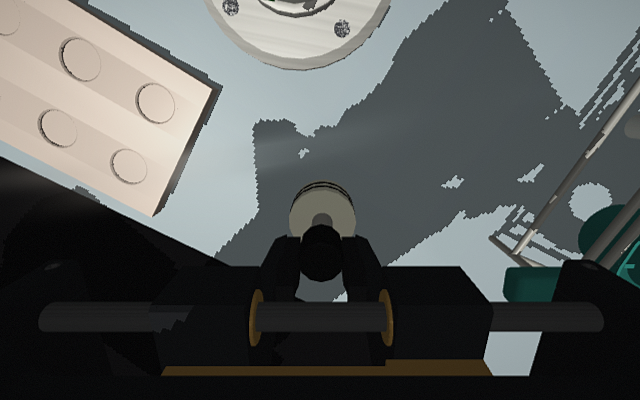

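Call:
{"fn": "drive_tool", "kwargs": {"targets": [[-1,0,0,0,0.85],[-2.5,0,0,0,0.85],[-3,0,0,0,0.85],[-3,0,0,0,0.85],[-2.5,0,0,0,0.85],[-1,0,0,0,0.85],[0,0,0,0,0.85]]}}

```text
t: 51.35
ee_pos: [473.3, -133.1, 199.1]
tool_rot: [0.684, 0.182, -0.682, 0.184]
force: [0.1, 0.5, -2.1]
finger_gap: 22.9
```

Call:
{"fn": "drive_tool", "kwargs": {"targets": [[0,-0.1,-1,0,0.85],[0,-0.2,-2.4,0,0.85],[0,-0.3,-3,0,0.85],[0,-0.3,-3,0,0.85],[0,-0.3,-3,0,0.85],[0,-0.3,-2.4,0,0.85],[0,-0.1,-1.1,0,0.85],[0,0,0,0,0.85]]}}

```text
t: 52.15
ee_pos: [602.0, -38.3, 195.2]
tool_rot: [-0.682, -0.184, 0.684, -0.183]
force: [0.5, -0.4, -1.6]
finger_gap: 23.1
```

Call:
{"fn": "drive_tool", "kwargs": {"targets": [[0,0,0,0,0.85],[0,0,0,0,0.85],[0,0,0,0,0.85]]}}

```text
t: 52.45
ee_pos: [601.2, -40.2, 197.3]
tool_rot: [-0.683, -0.183, 0.683, -0.183]
force: [0.8, 0.3, -1.8]
finger_gap: 22.8
```

Run:
```python
from h import *
plan(602.2,-39.2,182,-60,n=1,dec=2)
p,d,m=cap('wrist','w37');p,d,m=cap('side','s37')
cv2.imwrite('pics/s37c.png',cv2.resize(p[130:240,280:400,::-1],None,fx=5,fy=5,interpolation=cv2.INTER_CUBIC))
```

```text
t 52.45 pos [601.2 -40.2 197.3] a -60.0 F [ 0.8  0.3 -1.8] Mo [ 0.01 -0.02 -0.05] gap 22.8 j6 54.0 j1 -6.0
  [1.53,-0.03,-0.13,-0]
  end [602.2 -39.2 182. ] -60.0
```

View pics/w37.png

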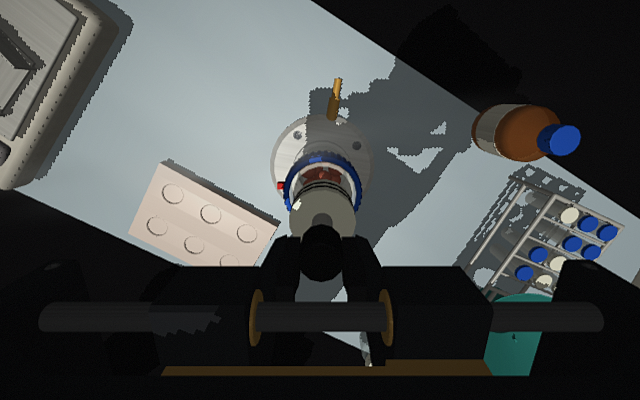

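View pics/s37c.png

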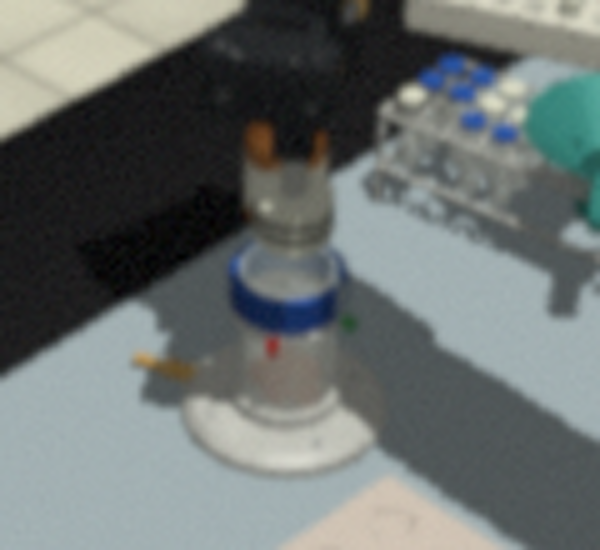

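Call:
{"fn": "drive_tool", "kwargs": {"targets": [[0.5,0,-0.1,0,0.85],[0.8,0,0,0,0.85],[0,0,0,0,0.85],[0,0,0,0,0.85]], "squeeze": 25}}

```text
t: 52.95
ee_pos: [602.4, -38.9, 183.5]
tool_rot: [-0.683, -0.183, 0.683, -0.183]
force: [1.0, -0.2, -1.8]
finger_gap: 23.4
```

Run:
```python
from h import *
plan(602.2,-39.2,165,-60,n=1,dec=2)
```

```text
t 52.95 pos [602.4 -38.9 183.5] a -60.0 F [ 1.  -0.2 -1.8] Mo [-0.04 -0.05  0.03] gap 23.4 j6 54.0 j1 -6.0
  [1.85,0.02,0.03,0]
  end [602.2 -39.2 165. ] -60.0
```

Call:
{"fn": "drive_tool", "kwargs": {"targets": [[0.4,0,0,0,0.85],[0.4,0,0,0,0.85],[0.4,0,0,0,0.85],[0.4,0,0,0,0.85],[0,0,0,0,0.85]]}}

```text
t: 53.45
ee_pos: [602.3, -38.9, 167.3]
tool_rot: [-0.682, -0.183, 0.684, -0.183]
force: [-0.1, 0.8, -1.7]
finger_gap: 23.1
```

Run:
```python
from h import *
plan(602.2,-39.2,165,-60,n=1,dec=2)
p,d,m=cap('side','s38')
cv2.imwrite('pics/s38c.png',cv2.resize(p[130:240,280:400,::-1],None,fx=5,fy=5,interpolation=cv2.INTER_CUBIC))
```

```text
t 53.45 pos [602.3 -38.9 167.3] a -60.0 F [-0.1  0.8 -1.7] Mo [-0.04 -0.04  0.02] gap 23.1 j6 54.0 j1 -6.0
  [0.23,0.02,0.02,0]
  end [602.2 -39.2 165. ] -60.0
```

View pics/s38c.png

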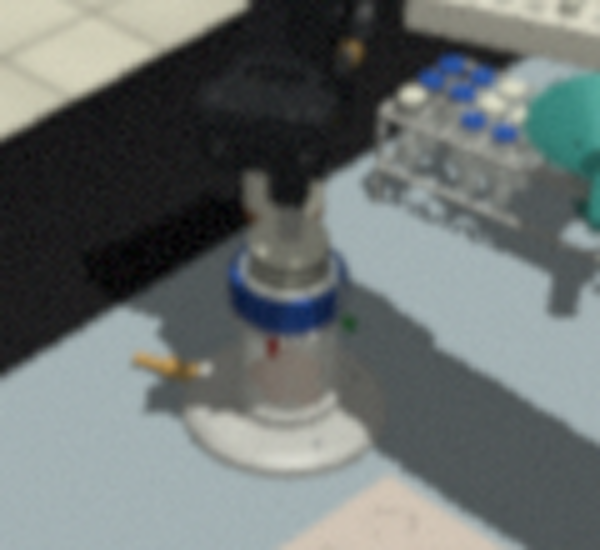

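Call:
{"fn": "drive_tool", "kwargs": {"targets": [[0.5,0,0,0,0.85],[0.5,0,0,0,0.85],[0.5,0,0,0,0.85],[0.5,0,0,0,0.85],[0.5,0,0,0,0.85],[0.5,0,0,0,0.85],[0.5,0,0,0,0.85],[0.3,0,0,0,0.85]]}}

```text
t: 54.3
ee_pos: [602.6, -38.9, 129.6]
tool_rot: [-0.683, -0.183, 0.683, -0.183]
force: [0.1, -0.1, -1.4]
finger_gap: 23.0
```

Call:
{"fn": "drive_tool", "kwargs": {"targets": [[0.3,0,0,0,0.85],[0.2,0,0,0,0.85],[0.1,0,0,0,0.85],[0,0,0,0,0.85]]}}

```text
t: 54.7
ee_pos: [602.9, -39.0, 124.2]
tool_rot: [-0.683, -0.183, 0.683, -0.183]
force: [0.1, -0.1, -2.2]
finger_gap: 23.1
```

Run:
```python
from h import *
plan(602.2,-39.2,118,-60,n=1,dec=2)
```

```text
t 54.7 pos [602.9 -39.  124.2] a -60.0 F [ 0.1 -0.1 -2.2] Mo [ 0.01 -0.03  0.02] gap 23.1 j6 54.0 j1 -6.0
  [0.62,-0.01,0.07,0]
  end [602.2 -39.2 118. ] -60.0
```

Call:
{"fn": "drive_tool", "kwargs": {"targets": [[0.2,0,0,0,0.85],[0.2,0,0,0,0.85],[0.2,0,0,0,0.85],[0.1,0,0,0,0.85],[0,0,0,0,0.85],[0,0,0,0,0.85]]}}

```text
t: 55.3
ee_pos: [604.1, -39.1, 118.7]
tool_rot: [0.684, 0.183, -0.682, 0.183]
force: [0.7, -0.2, 5.6]
finger_gap: 23.2
```

Run:
```python
from h import *
plan(602.2,-39.2,114,-60,n=1,dec=2)
```

```text
t 55.3 pos [604.1 -39.1 118.7] a -60.0 F [ 0.7 -0.2  5.6] Mo [ 0.02  0.06 -0.  ] gap 23.2 j6 54.0 j1 -6.0
  [0.47,-0.08,0.17,0]
  end [602.2 -39.2 114. ] -60.0
```

Call:
{"fn": "drive_tool", "kwargs": {"targets": [[0,0,0,0,0.7],[0,0,0,0,0.5],[0,0,0,0,0.5],[-2,0,0,0,0.5],[-4,0,0,0,0.5],[-3,0,0,0,0.5],[0,0,0,0,0.5],[0,0,0,0,0.5]]}}

```text
t: 56.1
ee_pos: [603.1, -39.0, 207.7]
tool_rot: [0.683, 0.183, -0.683, 0.183]
force: [-0.0, -1.0, -0.5]
finger_gap: 44.3
```

Run:
```python
from h import *
plan(603.3,-39.2,200,-60,n=1,dec=2)
p,d,m=cap('wrist','w39');
P=cloud(d,m);P[d<=0]=np.nan
Q=P[(P[...,2]>118)&(P[...,2]<150)&(abs(P[...,0]-603)<20)&(abs(P[...,1]+39)<20)];print(len(Q),np.nanpercentile(Q[:,2],[5,50,95]),Q.mean(0))
p,d,m=cap('side','s39')
cv2.imwrite('pics/s39c.png',cv2.resize(p[130:240,280:400,::-1],None,fx=5,fy=5,interpolation=cv2.INTER_CUBIC))
```

```text
t 56.1 pos [603.1 -39.  207.7] a -60.0 F [-0.  -1.  -0.5] Mo [ 0.02 -0.01 -0.03] gap 44.3 j6 54.0 j1 -6.0
  [0.77,0.03,-0.01,0]
  end [603.3 -39.2 200. ] -60.0
733 [122.62644489 134.03064567 135.29947684] [612.86098789 -39.55066499 132.82128628]
```

View pics/s39c.png

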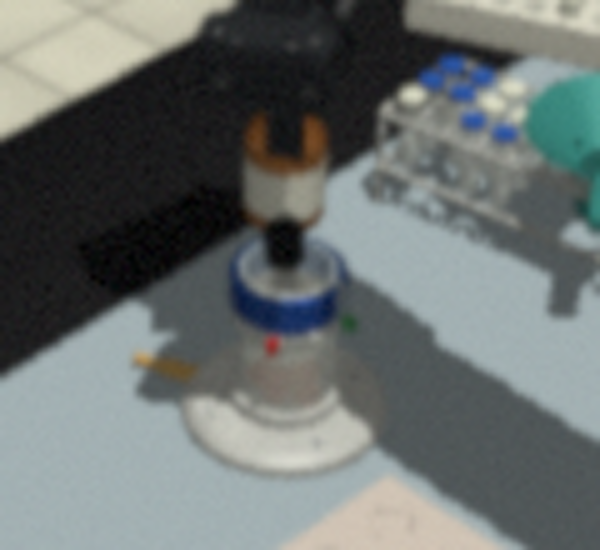

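View pics/w39.png

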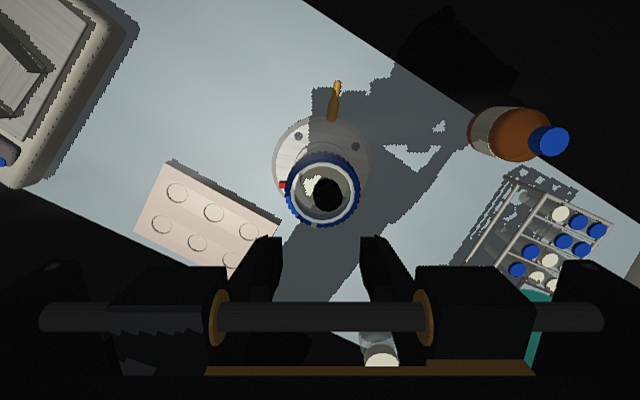

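Run:
```python
from h import *
plan(603.5,-39.1,195,10,n=9,dec=1)
```

```text
t 56.2 pos [601.6 -38.8 205.4] a -60.0 F [-0.3 -0.5  0. ] Mo [ 0.01  0.04 -0.  ] gap 44.4 j6 54.0 j1 -6.0
  [0.1,0,-0,-7.8]
  [0.1,0,-0,-7.8]
  [0.1,0,-0,-7.8]
  [0.1,0,-0,-7.8]
  [0.1,0,-0,-7.8]
  [0.1,0,-0,-7.7]
  [0.1,0.1,-0,-7.8]
  [0.2,0,-0,-7.7]
  [0.1,0.1,0,-7.8]
  end [603.6 -39.  195.4] 10.0
```

Call:
{"fn": "drive_tool", "kwargs": {"targets": [[0,0,0,-7.8,0.3],[0,0,0,-7.8,0],[0,0,0,-7.8,0],[0,0,0,-7.8,0],[0,0,0,-7.8,0],[0,0,0,-7.8,0],[0,0,0,-7.8,0],[0,0,0,-7.8,0]]}}

```text
t: 57.0
ee_pos: [601.4, -38.8, 204.6]
tool_rot: [0.487, 0.513, -0.489, 0.511]
force: [0.1, 0.1, -0.5]
finger_gap: 88.0
```

Call:
{"fn": "drive_tool", "kwargs": {"targets": [[0,0,0,-7.8,0],[0,0,0,0,0],[0,0,0,0,0],[0,0,0,0,0]]}}

```text
t: 57.4
ee_pos: [602.4, -38.9, 206.3]
tool_rot: [0.454, 0.542, -0.454, 0.542]
force: [0.7, -0.0, 0.8]
finger_gap: 88.3
```

Run:
```python
from h import *
plan(603.5,-39.1,140,10,n=3,dec=2)
p,d,m=cap('wrist','w40');P=cloud(d,m);P[d<=0]=np.nan; H=hsv(p)
b=(abs(H[...,0]-110)<12)&(H[...,1]>120)&(P[...,2]>104)&(P[...,2]<112)&(abs(P[...,0]-603)<50)&(abs(P[...,1]+39)<50)
print(circ(P[b][:,:2]),b.sum())
p,d,m=cap('top','t40');P=cloud(d,m);P[d<=0]=np.nan
```

```text
t 57.4 pos [602.4 -38.9 206.3] a 10.1 F [ 0.7 -0.   0.8] Mo [-0.06 -0.1   0.04] gap 88.3 j6 -16.0 j1 -6.0
  [2.21,0.04,0.01,0]
  [2.21,0.03,0.01,0]
  [2.21,0.04,0.02,0.1]
  end [603.5 -39.1 140. ] 10.0
(array([605.4091465, -39.2745161]), np.float64(31.41617013332821)) 1010
```

View pics/w40.png

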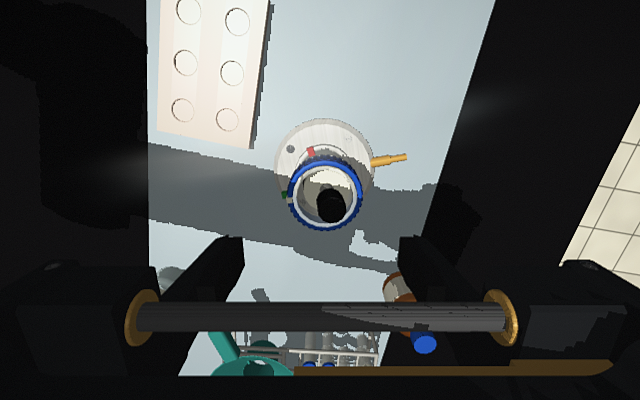

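Call:
{"fn": "drive_tool", "kwargs": {"targets": [[2.5,0.15,0,0,0],[3,0,0,0,0],[2.4,0,0,0,0],[0,0,0,0,0],[0,0,0,0,0],[0,0,0,0,0]]}}

```text
t: 58.1
ee_pos: [605.7, -38.8, 130.1]
tool_rot: [0.454, 0.542, -0.453, 0.543]
force: [-0.5, -0.5, 0.7]
finger_gap: 88.4
```

Run:
```python
from h import *
plan(603.8,-39.1,91,10,n=1,dec=2)
p,d,m=cap('wrist','w41')
```

```text
t 58.1 pos [605.7 -38.8 130.1] a 10.2 F [-0.5 -0.5  0.7] Mo [ 0.03 -0.16 -0.02] gap 88.4 j6 -16.0 j1 -6.0
  [3.91,-0.19,-0,0.2]
  end [603.8 -39.2  91. ] 10.0
```

View pics/w41.png

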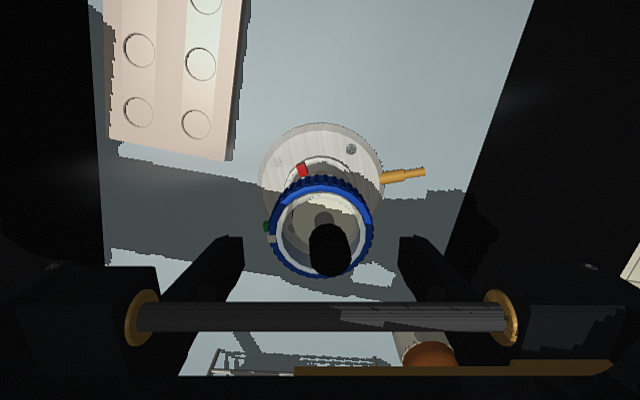

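Call:
{"fn": "drive_tool", "kwargs": {"targets": [[1.5,0,0,0,0],[1.5,0,0,0,0],[0.9,0,0,0,0],[0,0,0,0,0],[0,0,0,0,0],[0,0,0,0,0]]}}

```text
t: 58.75
ee_pos: [604.7, -38.7, 89.5]
tool_rot: [0.454, 0.542, -0.453, 0.543]
force: [-0.3, -0.3, 0.4]
finger_gap: 88.1
```

Run:
```python
from h import *
plan(603.8,-39.1,91,10,n=1,dec=2)
```

```text
t 58.75 pos [604.7 -38.7  89.5] a 10.2 F [-0.3 -0.3  0.4] Mo [-0.04 -0.07 -0.01] gap 88.1 j6 -16.0 j1 -6.0
  [-0.15,-0.09,0.02,0.2]
  end [603.8 -39.1  91. ] 10.0
```

Call:
{"fn": "drive_tool", "kwargs": {"targets": [[0,0,0,0,0.15],[0,0,0,0,0.3],[0,0,0,0,0.4],[0,0,0,0,0.4],[0,0,0,0,0.4]], "squeeze": 35}}

```text
t: 59.25
ee_pos: [605.6, -38.6, 89.9]
tool_rot: [0.454, 0.542, -0.453, 0.543]
force: [3.9, 1.2, -1.7]
finger_gap: 66.8
```

Run:
```python
from h import *
plan(603.8,-39.1,91,10,n=1,dec=2)
```

```text
t 59.25 pos [605.6 -38.6  89.9] a 10.2 F [ 3.9  1.2 -1.7] Mo [ 0.14 -0.65  0.13] gap 66.8 j6 -16.0 j1 -6.0
  [-0.11,-0.18,0.02,0.2]
  end [603.8 -39.1  91. ] 10.0
```

Call:
{"fn": "drive_tool", "kwargs": {"targets": [[0,0,0,4,0.4],[0,0,0,6,0.4],[0,0,0,6,0.4],[0,0,0,6,0.4],[0,0,0,6,0.4],[0,0,0,6,0.4],[0,0,0,6,0.4],[0,0,0,0,0.4]]}}

```text
t: 60.05
ee_pos: [605.9, -38.6, 89.9]
tool_rot: [0.613, 0.353, -0.611, 0.354]
force: [5.3, 0.3, -1.4]
finger_gap: 66.7
```

Run:
```python
from h import *
plan(603.8,-39.1,91,10,n=1,dec=2)
```

```text
t 60.05 pos [605.9 -38.6  89.9] a -30.0 F [ 5.3  0.3 -1.4] Mo [ 0.13 -0.72 -0.18] gap 66.7 j6 24.0 j1 -6.0
  [-0.11,-0.16,0.14,-40]
  end [603.8 -39.1  91. ] 10.0
```

Call:
{"fn": "drive_tool", "kwargs": {"targets": [[0,0,0,6,0.4],[0,0,0,6,0.4],[0,0,0,6,0.4],[0,0,0,6,0.4],[0,0,0,6,0.4],[0,0,0,6,0.4],[0,0,0,0,0.4],[0,0,0,0,0.4]]}}

```text
t: 60.85
ee_pos: [605.8, -39.0, 89.9]
tool_rot: [0.692, 0.149, -0.69, 0.15]
force: [6.4, -0.7, -1.0]
finger_gap: 66.6
```

Run:
```python
from h import *
plan(603.8,-39.1,91,-70,n=1,dec=2)
```

```text
t 60.85 pos [605.8 -39.   89.9] a -65.7 F [ 6.4 -0.7 -1. ] Mo [-0.09 -0.75  0.2 ] gap 66.6 j6 60.0 j1 -6.0
  [-0.11,-0.07,0.18,4.3]
  end [603.8 -39.1  91. ] -70.0
```

Call:
{"fn": "drive_tool", "kwargs": {"targets": [[0,0,0,2,0.4],[0,0,0,2,0.4],[0,0,0,1,0.4],[0,0,0,1,0.4],[0,0,0,0,0.4]]}}

```text
t: 61.35
ee_pos: [605.2, -39.2, 90.0]
tool_rot: [0.699, 0.112, -0.698, 0.113]
force: [3.3, -2.6, 1.6]
finger_gap: 66.9
```

Run:
```python
from h import *
plan(603.8,-39.1,91,-70,n=1,dec=2)
```

```text
t 61.35 pos [605.2 -39.2  90. ] a -71.7 F [ 3.3 -2.6  1.6] Mo [-0.48 -0.54  1.89] gap 66.9 j6 66.0 j1 -6.0
  [-0.1,-0.06,0.13,-1.7]
  end [603.8 -39.1  91. ] -70.0
```

Call:
{"fn": "drive_tool", "kwargs": {"targets": [[0,0,0,0,0.2],[0,0,0,0,0],[0,0,0,0,0],[0,0,0,0,0],[-2,0,0,0,0],[-4,0,0,0,0],[-4,0,0,0,0],[-4,0,0,0,0]]}}

```text
t: 62.15
ee_pos: [603.5, -38.4, 230.0]
tool_rot: [-0.698, -0.112, 0.699, -0.111]
force: [1.1, -0.4, -0.4]
finger_gap: 88.2
```

Call:
{"fn": "drive_tool", "kwargs": {"targets": [[-2,0,-0.5,0,0],[0,0,4,0,0],[0,0,5,0,0],[0,0,5,0,0],[0,0,3,0,0],[0,0,0,0,0],[0,0,0,0,0],[0,0,0,0,0]]}}

```text
t: 62.95
ee_pos: [448.4, -90.1, 249.5]
tool_rot: [0.698, 0.112, -0.698, 0.112]
force: [-0.1, -0.1, -0.6]
finger_gap: 87.9
```

Run:
```python
from h import *
plan(603.8,-39.1,91,-70,n=1,dec=2)
p,d,m=cap('wrist','w42'); q,d2,m2=cap('top','t42'); s,_,_=cap('side','s42')
cv2.imwrite('pics/t42c.png',cv2.resize(q[160:220,320:390,::-1],None,fx=9,fy=9,interpolation=cv2.INTER_CUBIC))
cv2.imwrite('pics/s42c.png',cv2.resize(s[150:240,280:400,::-1],None,fx=6,fy=6,interpolation=cv2.INTER_CUBIC))
P=cloud(d2,m2);P[d2<=0]=np.nan
Q=P[(P[...,2]>120)&(P[...,2]<150)&(abs(P[...,0]-603)<30)&(abs(P[...,1]+39)<30)];print(len(Q),Q.mean(0) if len(Q) else 0)
```

```text
t 62.95 pos [448.4 -90.1 249.5] a -71.8 F [-0.1 -0.1 -0.6] Mo [-0.03  0.02  0.01] gap 87.9 j6 57.0 j1 -14.0
  [15.85,0.01,-16.35,-1.8]
  end [603.8 -39.1  91. ] -70.0
110 [608.43396066 -40.39171048 133.0837616 ]
```

View pics/t42c.png

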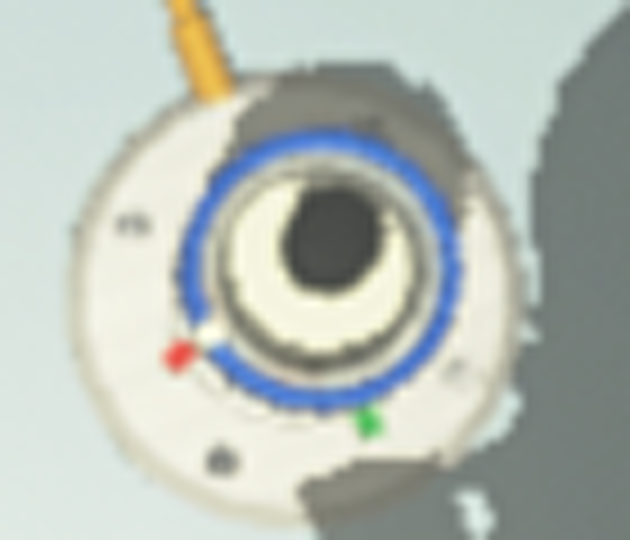

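View pics/s42c.png

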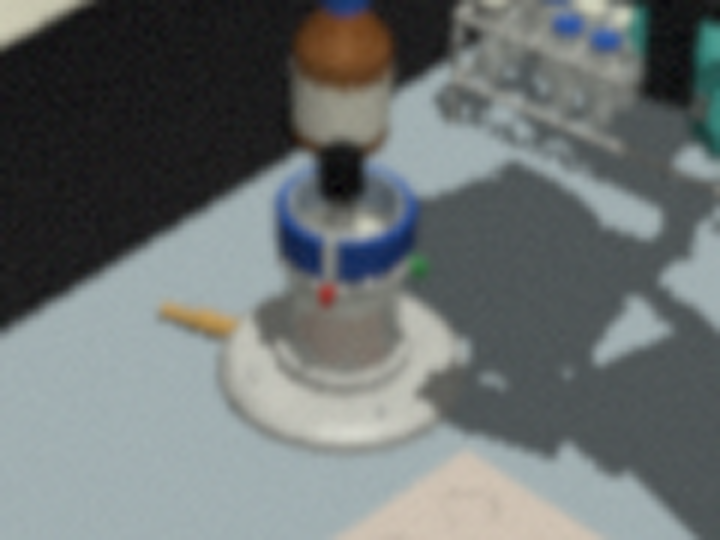

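View pics/w42.png

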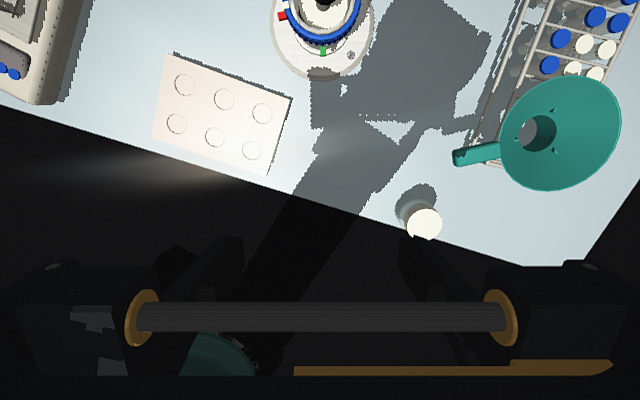

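Run:
```python
from h import *
for t in('top0','t42'):
  p,d,m=load(t); P=cloud(d,m); P[d<=0]=np.nan; H=hsv(p)
  v,u=np.mgrid[0:400,0:640]
  sel=(u>405)&(u<470)&(v>250)&(v<290)&(P[...,2]>55)&(P[...,2]<70); Q=P[sel];print(t,'jar',cv2.minEnclosingCircle(Q[:,:2].astype(np.float32)))
  sel=(u>400)&(u<440)&(v>110)&(v<150)&(P[...,2]>98); Q=P[sel];print('bottle',Q.mean(0))
  dark=(H[...,2]<90)&(u>140)&(u<185)&(v>190)&(v<220)&(P[...,2]>78)&(P[...,2]<95);Q=P[dark];print('handle',cv2.minAreaRect(Q[:,:2].astype(np.float32)),Q[:,2].mean(),Q[:,2].std())
  teal=(abs(H[...,0]-85)<10)&(H[...,1]>120)&(u>420)&(u<520)&(v>165)&(v<250)&(P[...,2]>98.5)&(P[...,2]<120)
  xy=P[teal][:,:2];R=xy[np.linalg.norm(xy-[566,-301],axis=1)<62]
  print('funnel',len(R),circ(R),P[teal][:,2].mean())
  red=((H[...,0]<12)|(H[...,0]>172))&(H[...,1]>90)&(H[...,2]>60)
  n,lab,s_,ce=cv2.connectedComponentsWithStats(red.astype(np.uint8))
  print([(ce[i].round(0).tolist(),int(s_[i,4])) for i in range(1,n) if s_[i,4]>5])
```

```text
top0 jar ((422.1560363769531, -235.11404418945312), 22.557262420654297)
bottle [ 741.00073381 -187.70100009  104.13074682]
handle ((577.70166015625, 387.39483642578125), (62.269493103027344, 13.023796081542969), 73.49786376953125) 85.86820871416042 1.491727092688095
funnel 207 (array([ 565.53911932, -300.38931543]), np.float64(55.035581359786924)) 101.34649833187103
[([340.0, 199.0], 9), ([189.0, 203.0], 39), ([186.0, 212.0], 40), ([184.0, 220.0], 38), ([315.0, 242.0], 33), ([337.0, 243.0], 35), ([293.0, 264.0], 32), ([315.0, 264.0], 35), ([336.0, 265.0], 36)]
t42 jar ((0.0, 0.0), 0.0)
bottle [ 741.19832166 -187.72402566  104.07134346]
handle ((577.5271606445312, 388.398193359375), (63.292816162109375, 13.345413208007812), 73.79151153564453) 85.67208633341099 1.5476385128667884
funnel 258 (array([ 565.28999041, -299.24217528]), np.float64(55.20941761134655)) 100.49990777668863
[([340.0, 199.0], 9)]
```

View pics/t42.png

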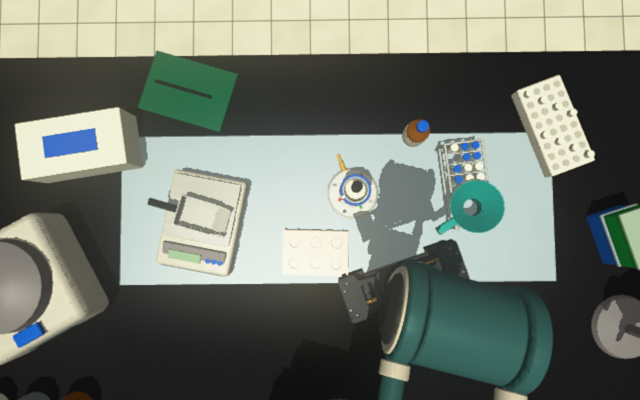

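Run:
```python
from h import *
p,d,m=load('w42'); P=cloud(d,m); P[d<=0]=np.nan
v,u=np.mgrid[0:400,0:640]
Q=P[(u>400)&(u<445)&(v>195)&(v<245)&(P[...,2]>55)&(P[...,2]<70)];print(cv2.minEnclosingCircle(Q[:,:2].astype(np.float32)))
print(job_done())
```

```text
((424.6040954589844, -235.4267120361328), 22.622983932495117)
the job is handed in; nothing more can be done
None
```

I carried out the whole task in the order asked and handed it in at about 63 s. The hand-in reports no verdict.

**What I did**
- **Funnel and balls:** I seated the funnel in the column and moved all five balls from the spot plate into the scoop on the balance, making eight. I then poured them through the funnel.
- **Pour method:** the tool can only turn about its own axis. I tipped the scoop by loosening the grip so it swung lip-down into the funnel, then gripped firmly and raised it to let the balls run.
- **Putting things back:** the empty scoop went back flat on the pan and the funnel back in the wide bay, stem down.
- **Plunger and ring:** I lowered the plunger onto the balls until about 7 N of contact, then turned the ring clockwise about 82° to its stop. The torque rose to 1.9 N m there.

**Last checks**
- **Lock ring:** the white mark is over the red mark.
- **Plunger:** the knob's top is about 24 mm above the mouth, so the plunger sits on a bed about 36 mm deep.
- **Balls:** none are left visible outside the column. I saw seven of the eight in one view of the pour and did not count all eight in the column.
- **Scoop and funnel:** both are within about 1 mm of where they started, and the funnel's rim is level.
- **Bottle and jar:** neither was touched. The bottle is unmoved. The arm hid the jar from the top camera, but the wrist camera puts it within about 2.5 mm of its start, which is calibration error.

**One thing that was off:** the plunger's knob reads about 5 mm off the column's axis, so the plunger leans slightly within its clearance on the uneven bed.

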